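Pin the shaker's run lever and lock its speed

ROBOT

A 6-joint arm with a two-finger parallel gripper is mounted at the origin on a cart in front of the work surface, level with it; the furniture and walls round the work are solid. World frame = base frame: x ahead of the robot, y to its left, z up, the work surface at z = 0. Lengths are in m, angles in rad, forces in N, time in s.
With the tool pointing down it reaches from about 0.275 to 0.975 m from the base axis. Payload 8.4 kg.
Tool frame: the origin (TCP) lies between the finger pads; the fingertips stand 11 mm ahead of it and the grasp point (between the pads) lies 8 mm behind it; z points along the fingers, y is the direction in which the jaws open and shut (so a half turn about z gives the same grasp; the last joint's range is limited). The gripper opens to 92 mm and grips with 3 to 60 N. Pads are 20 mm wide; open, the fingers measure 128 mm over their backs; the gripper's body (75 mm by 189 mm) begins 69 mm behind the grasp point.
Start: joints at [1.124, 0.353, 1.633, -0, 1.155, -0.002], TCP at [0.269, 0.564, 0.226] pointing down, gripper open.
Joint ranges: [-2.63, 2.63], [-0.92, 2.1], [0.06, 2.66], [-1.3, 4.44], [0, 2.69], [-3.02, 3.02]. Speed limits (rad/s): [2.22, 2.22, 2.79, 3.14, 3.14, 3.14].

INTERFACE

Orientations are given as a unit quaternion [x, y, z, w].
In Python, from rig import manip gives the robot as it stands.
- The arm moves only by the tool send_rows, never from a script. Its argument "plan" is a list of rows, each an object of numbers: "x", "y", "z": the shift along the tool's x, y, z in cm; "ax", "ay", "az": the turn, a rotation vector about the tool's x, y, z in rad; "hand": the finger opening in cm, from 0 to 9.19. In form: [{"x": .., "y": .., "z": .., "ax": .., "ay": .., "az": .., "hand": ..}, ...]. A call has 1 to 12 rows; each row shifts and turns the commanded pose from where the row before left it, along the tool's axes as they then stand; what a row does not reach is not made up. A row lasts 1/10 s, in which the tool goes at most 50 mm and 8.59 degrees, less where a joint would pass 70% of its speed; a pose out of reach is approached as far as the arm can. A call is refused whole if a number of a shift passes 5 or a number of a turn 0.15, either way. A call with a gripper value outside its range is refused whole. The fingers move at their own pace and stop on an object; "newtons" is the grip in N (left out, the last holds). Time passes only in rows, so rows that do not move let the fingers close. It gives the time, the measured TCP pose, the force and the opening at its end, in the units of the state.
- manip.get_state(): the state, without advancing time (a new reading comes with each control period).
- manip.get_image(name): name is "scene" or "top" or "wrist"; returns a dict with "img" (384x512x3 uint8, red, green, blue), "fovy" (degrees; the focal length in pixels is half the picture's height over the tangent of half this angle, whatever the lens; pixels are square), "cx", "cy" (the principal point, pixels), "distortion" ([k1, k2, p1, p2, k3] as OpenCV has them; the pictures are not rectified), "R" (3x3) and "t" (3): a world point X has camera coordinates R X + t. Camera axes: x right, y down, z forward; pixel columns grow to the right and rows downward; lengths in m; the calibration is good to about 2 mm. A picture is of the moment at which its call begins. There is no depth.
- manip.hand_in(): hands the job in, once; it reports no verdict.
The state is a dict: "clock": time; "joints": joint angles; "qvel": joint speeds; "tau": joint torques, N m; "tool_pos": TCP position; "orientation": TCP orientation; "force": force on the tool from outside, world axes, zero at the start; "moment": the same for the moment, N m; "opening": opening from 0.0 (shut) to 1.0 (fully open).
Only numpy, scipy, OpenCV 4.12 (cv2) and the standard library are available. Lean on these libraries where they do the work, as an engineer would, in place of code of your own. Each camera call takes 0.05 s, during which the arm holds its last target.

TASK

Make the bench shaker ready for a long run. Swing its sprung run lever round counter-clockwise past the hole in the deck and pin it there: the pull pin from the small grey stand must stand fully down in the hole and hold the lever from springing back (with one hand, push the lever with the pin itself or with the fingers that hold it). Also turn the speed knob clockwise until its pointer is at the single long mark and then turn the lock ring under it by its peg clockwise until tight against its stop; leave the bottles and the tub round about standing where they are.

Things in the scene. Friction and masses are not known exactly. Their poses are not given: they have to be found in the camera images.
- shaker: Fixed bench tube shaker, white. Origin on the table under the middle of its control deck; x runs front to back, y to the left, z up. Flat deck 150 mm (x) by 270 mm (y), top 45 mm above the table; lever on its left, dial on its right. Behind (x 75 to 167, y -110 to 110 mm) a platform with a fixed wire tube rack, top 110 mm above the table.
- run_lever (a joint): Sprung lever, a flat steel bar 12 mm wide, from 5 to 15 mm above the deck, on a vertical pivot. 0 = at rest on its stop, pointing from the pivot at 145 deg from the shaker's +x; grows counter-clockwise seen from above, to 1.35. Spring drives it to 0: 60 mm from the pivot 1.1 N at 0, 4.6 N at 0.96. A pin in the hole holds its clockwise edge at about 0.96.
- lever_pivot (a point): The lever's pivot axis, at the lever's mid height (10 mm above the deck). The pivot stud rises to 20 mm above the deck. The rest stop is an 8 mm post, 14 mm high, 30 mm from the pivot, on the lever's clockwise side.
- lever_handle (a point): Middle of the round black handle knob (16 mm diameter, from 15 to 36 mm above the deck) on the lever, 100 mm from the pivot.
- pin_hole (a point): Centre of the mouth of the pin hole in the deck, level with the deck top, 60 mm from the pivot: round, about 11 mm wide, 16 mm deep, vertical. Axes as the shaker's. With the lever at rest it lies open on the counter-clockwise side of the bar.
- pin_tip (a point): Lower end of the loose pull pin's shank; the pin's axis points up along z.
- pin_grip (a point): Centre of the loose pull pin's flat black grip tab, 57 mm above its tip. Tab 26 mm (its x) by 10 mm thick (its y) by 26 mm high; below it a collar (14 mm diameter, 41 to 45 mm above the tip) and an 8 mm round steel shank. Pin 70 mm long, 50 g; starts upright in the stand, its tip 8 mm above the table.
- pin_stand: Fixed grey block 46 x 46 x 30 mm with one loose vertical hole 22 mm deep in its top; the pin waits in it, left or right of the shaker. Origin at the centre of its underside. Mind the grey analyser, 400 mm high, that stands on the table behind the left end (beyond about x 0.48 m, y 0.25 m) and the low photometer on the right.
- speed_knob (a joint): Angle (rad) of the black speed knob; grows as it turns clockwise seen from above, 0 to 2.6; it stays where it is left (0.04 N m friction). At value v its pointer looks in the shaker frame at 60 degrees minus v from +x. The long mark is at 1.50; the short marks stand every 0.30 from 0 to 2.4.
- knob_grip (a point): On the knob's vertical axis, at the height to grip it, 43 mm above the deck. The knob's upright bar is 36 mm long (along the point's x, the way the pointer looks), 10 mm thick and reaches from 18 to 55 mm above the deck, over a disc of 40 mm diameter whose pointer nose reaches 28 mm from the axis, 19 mm above the deck.
- lock_ring (a joint): Angle (rad) of the aluminium lock ring under the knob (50 mm diameter, top 11 mm above the deck, same vertical axis); grows as it turns clockwise seen from above, from 0 (slack) to 1.15 = tight, a hard stop. At value v its arm looks in the shaker frame at 215 degrees minus v from +x. Friction 0.12 N m: it stays where it is left.
- ring_peg (a point): The upright peg at the end of the ring's arm: 10 mm diameter, 48 mm from the axis, top 34 mm above the deck; this point is 23 mm above the deck.
- saline_mid (a point): Bystander: loose white saline bottle, 68 mm diameter, 165 mm high; this point half-way up.
- swabs_mid (a point): Bystander: loose tub of cotton buds, 77 mm diameter, 80 mm high; this point half-way up.
- oil_mid (a point): Bystander: loose brown dropper bottle with a black cap, 28 mm diameter, 60 mm high, left standing on the deck between lever and dial; this point half-way up.

How it is judged:
By the outcome, as a careful person would: the job done as asked, in the order asked, and still so for the second after the job is handed in, with the robot touching nothing.
It also fails if it takes over 72 s, if anything falls off the work surface, if the arm or the gripper's body presses on something with over 40 N, if the wrist force passes 120 N, or if a joint passes its speed limit or range.

## Working session

There is one attempt and no reset: what is moved stays moved. The work goes in short steps, Python scripts to look and compute and a tool call to move; the robot and the scene stay as the last step left them, time stands still between calls to the robot, and variables do not carry over. Pictures are saved under pics/ and viewed, and the job is handed in when it is done.

Besides the shell and the picture viewer there is one more tool, called in YAML: its name, and indented under it one key for each argument. send_rows: Moves the arm, as the interface text tells. Its arguments: {"type":"object","properties":{"plan":{"type":"array"},"newtons":{"type":"number"}},"required":["plan"]}

```bash
ls; mkdir -p pics; python3 - <<'E'
from rig import manip
import cv2,json
print(manip.get_state())
for n in ["scene","top","wrist"]:
    d=manip.get_image(n)
    cv2.imwrite(f"pics/{n}0.png",d["img"][:,:,::-1])
    print(n,d["fovy"],d["cx"],d["cy"],d["distortion"],d["R"],d["t"])
E
```

```text
pics
{'clock': 0.0, 'joints': array([ 1.12357030e+00,  3.53620227e-01,  1.63414227e+00,  2.88627728e-06,
        1.15517196e+00, -2.39799457e-03]), 'qvel': array([ 2.96701983e-04, -1.24466508e-03,  1.58212382e-03,  8.10808973e-04,
        9.75096214e-05,  5.47300844e-04]), 'tau': array([-4.29486056e-03, -5.93840218e+01, -3.34207463e+01,  6.93117315e-02,
        2.36134120e-02, -6.02320370e-05]), 'tool_pos': array([0.26873078, 0.56374849, 0.22487763]), 'orientation': array([ 2.20585338e-01,  9.75367448e-01, -6.53726359e-04, -1.50846493e-04]), 'force': array([ 0.14118923, -0.10465431, -0.40631778]), 'moment': array([ 0.05334356, -0.02489136,  0.03006202]), 'opening': 1.0007154684569994}
scene 44.89942996599416 252.6133518902218 194.51454084984823 [-0.12616668  0.          0.          0.          0.        ] [[ 0.80024919 -0.59963628  0.00612898]
 [-0.45618895 -0.61538067 -0.642805  ]
 [ 0.38922086  0.51160821 -0.76600533]] [-0.37293635  0.27636815  1.17446864]
top 54.20910909114772 258.08162450687865 192.5989011706831 [-0.08035298  0.          0.          0.          0.        ] [[-0.01766468 -0.99982553 -0.00607153]
 [-0.98555259  0.01843491 -0.16836345]
 [ 0.168446    0.00300973 -0.98570629]] [0.03426877 0.47108251 1.00466919]
wrist 68.0752813642137 258.0643514330537 195.22613155842157 [-0.05927032  0.          0.          0.          0.        ] [[ 4.30747613e-01  9.02472049e-01 -8.33409193e-04]
 [ 8.64798133e-01 -4.12501560e-01  2.86298187e-01]
 [ 2.58032329e-01 -1.24042992e-01 -9.58140205e-01]] [-0.62395083 -0.03269622  0.39087824]
```

View pics/scene0.png

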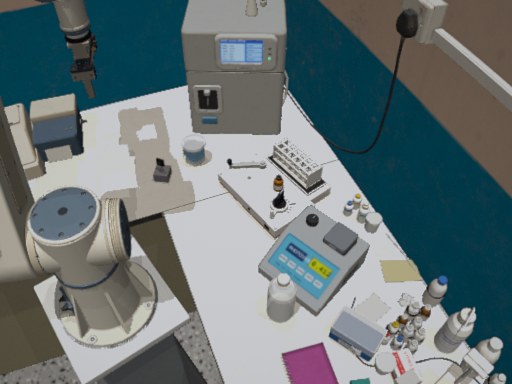

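View pics/top0.png

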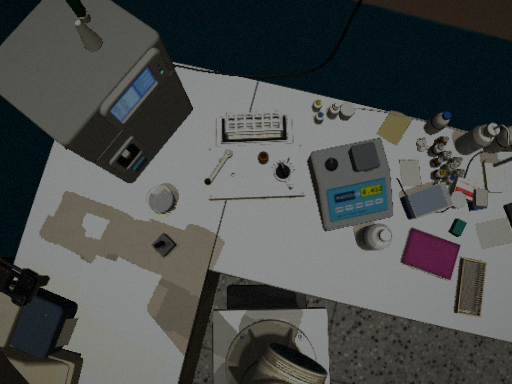

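View pics/wrist0.png

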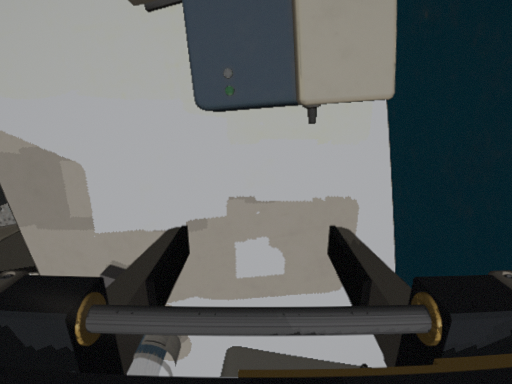

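The top view shows the stand with the pin near (164,244), the tub at (161,198), the lever from (229,153) to (208,181), the dial at (283,171) and the oil bottle at (263,157). I'll zoom in next.

```bash
cat > h.py <<'E'
import numpy as np, cv2
from rig import manip
class Cam:
    def __init__(s,n):
        d=manip.get_image(n); s.img=d["img"]; h=s.img.shape[0]
        f=h/2/np.tan(np.radians(d["fovy"])/2)
        s.K=np.array([[f,0,d["cx"]],[0,f,d["cy"]],[0,0,1]]); s.D=np.array(d["distortion"],float)
        s.R=np.array(d["R"]); s.t=np.array(d["t"]); s.C=-s.R.T@s.t
    def ray(s,uv):
        p=cv2.undistortPoints(np.array([[uv]],float),s.K,s.D)[0,0]
        v=s.R.T@np.array([p[0],p[1],1]); return v/np.linalg.norm(v)
    def plane(s,uv,z):
        v=s.ray(uv); return s.C+v*(z-s.C[2])/v[2]
    def proj(s,X):
        return cv2.projectPoints(np.array([X],float).reshape(-1,1,3),cv2.Rodrigues(s.R)[0],s.t,s.K,s.D)[0][:,0]
    def crop(s,name,x0,y0,x1,y1,k,pts=()):
        im=s.img[y0:y1,x0:x1,::-1]; im=cv2.resize(im,None,fx=k,fy=k,interpolation=cv2.INTER_CUBIC)
        for p in pts:
            cv2.circle(im,(int((p[0]-x0+.5)*k),int((p[1]-y0+.5)*k)),2,(0,0,255),-1)
        for x in range((x0+9)//10*10,x1,10):
            cv2.line(im,(int((x-x0+.5)*k),0),(int((x-x0+.5)*k),6 if x%50 else 14),(255,0,255),1)
        for y in range((y0+9)//10*10,y1,10):
            cv2.line(im,(0,int((y-y0+.5)*k)),(6 if y%50 else 14,int((y-y0+.5)*k)),(255,0,255),1)
        cv2.imwrite("pics/"+name,im)
def tri(c1,u1,c2,u2):
    a,b=c1.ray(u1),c2.ray(u2)
    A=np.stack([a,-b],1); s=np.linalg.lstsq(A,c2.C-c1.C,rcond=None)[0]
    p,q=c1.C+a*s[0],c2.C+b*s[1]; return (p+q)/2,np.linalg.norm(p-q)
E
python3 - <<'E'
from h import *
t=Cam("top"); s=Cam("scene")
t.crop("t1.png",195,100,315,210,6)
t.crop("t2.png",130,180,190,260,7)
s.crop("s1.png",210,130,340,235,6)
s.crop("s2.png",140,130,215,190,8)
print(t.C,s.C)
E
```

```text
[0.29564942 0.02255465 1.06982988] [-0.03260958 -0.65442235  1.07958578]
```

View pics/t1.png

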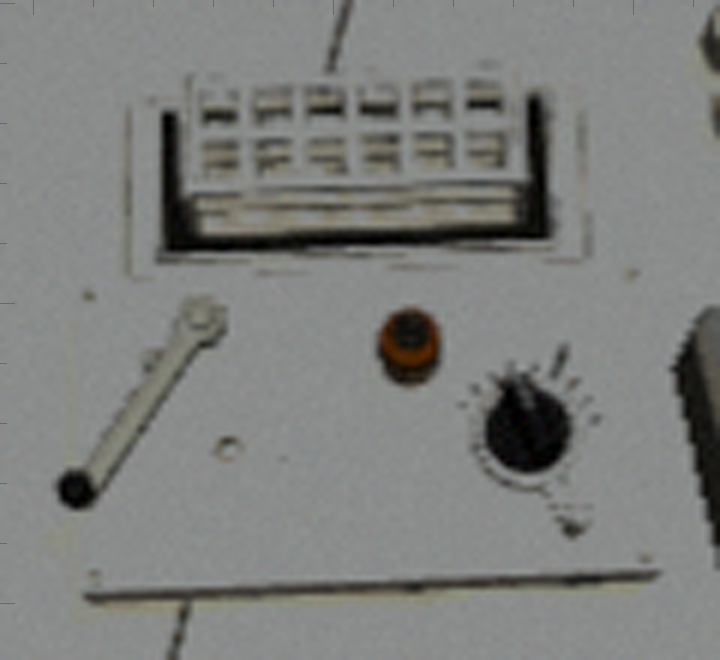

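View pics/t2.png

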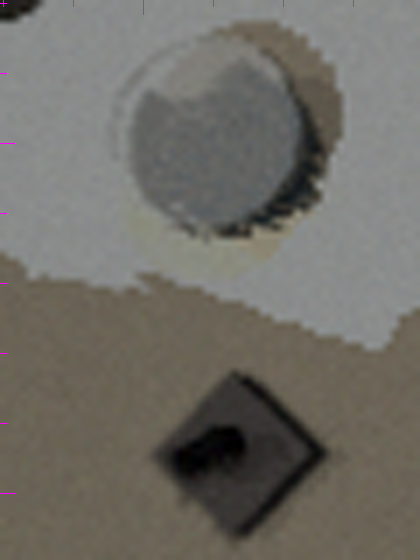

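View pics/s1.png

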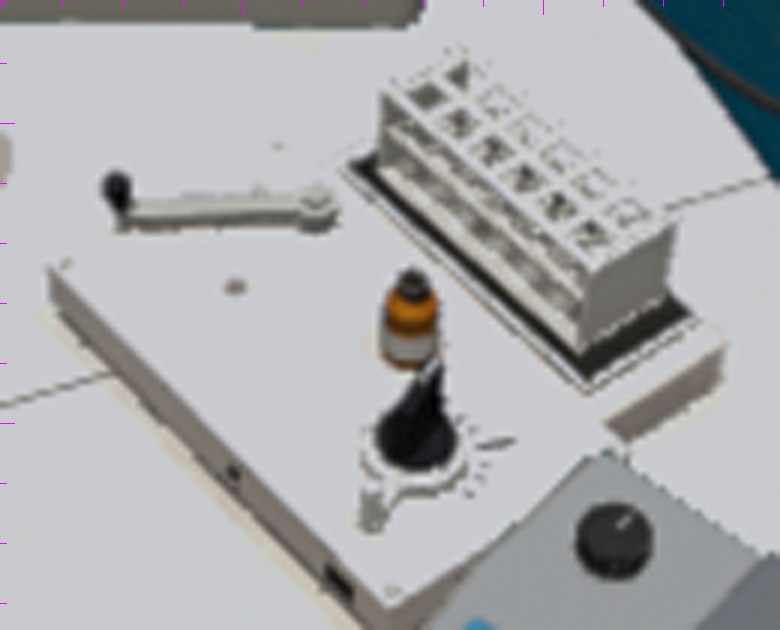

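View pics/s2.png

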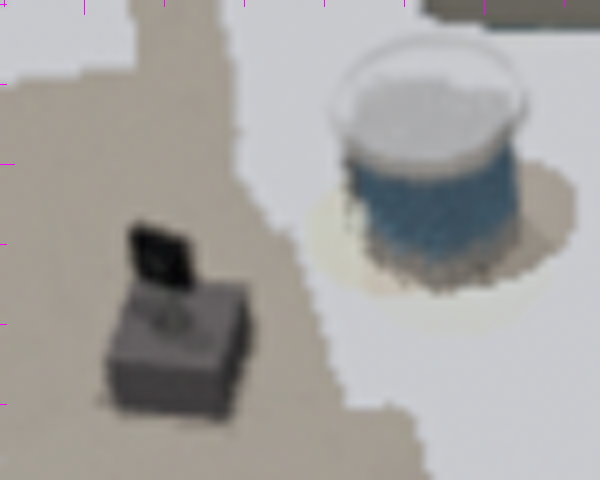

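```bash
cat > m1.py <<'E'
from h import *
t=Cam("top"); s=Cam("scene")
T=lambda x,y:(195+x/6-.5,100+y/6-.5)
S=lambda x,y:(210+x/6-.5,130+y/6-.5)
T2=lambda x,y:(130+x/7-.5,180+y/7-.5)
S2=lambda x,y:(140+x/8-.5,130+y/8-.5)
def show(n,a,b,z):
    p,e=tri(t,a,s,b); print(n,"tri",p.round(4),"gap",round(e*1000,1),"topZ",t.plane(a,z).round(4)[:2],"sceneZ",s.plane(b,z).round(4)[:2])
show("pivot",T(203,315),S(318,203),.065)
show("handle",T(77,490),S(117,186),.078)
show("hole",T(229,448),S(236,287),.045)
show("oilcap",T(410,328),S(412,278),.105)
show("disc",T(528,430),S(418,442),.06)
show("peg",T(572,527),S(372,500),.079)
show("barL",T(87,597),S(50,268),.045)
show("barR",T(655,574),S(388,606),.045)
show("screwFL",T(95,576),S(66,264),.045)
show("screwFR",T(644,557),S(393,590),.045)
show("screwBL",T(88,295),S(278,146),.045)
show("stub?",T(632,273),S(620,445),.045)
print("ring ctr", t.plane(T(527,432),.056), s.plane(S(415,452),.056))
show("pegtop",T(572,520),S(375,488),.079)
for p in [(155,455),(237,372),(327,453),(240,538)]: print("standtop",t.plane(T2(*p),.03).round(4))
for p in [(131,285),(250,283),(232,368),(106,362)]: print("standtopS",s.plane(S2(*p),.03).round(4))
show("tab",T2(210,452),S2(162,258),.065)
show("tub",T2(215,140),S2(435,110),.08)
E
python3 m1.py
```

```text
pivot tri [0.5837 0.1067 0.061 ] gap 1.2 topZ [0.5831 0.1061] sceneZ [0.5807 0.1039]
handle tri [0.4986 0.162  0.0795] gap 0.3 topZ [0.499  0.1622] sceneZ [0.4993 0.1633]
hole tri [0.5238 0.0959 0.0467] gap 0.7 topZ [0.5244 0.0959] sceneZ [0.5243 0.0972]
oilcap tri [0.5647 0.0111 0.1014] gap 0.4 topZ [0.5639 0.011 ] sceneZ [0.5623 0.0087]
disc tri [ 0.5272 -0.0429  0.0588] gap 0.0 topZ [ 0.5269 -0.0428] sceneZ [ 0.5266 -0.0436]
peg tri [ 0.4816 -0.0618  0.068 ] gap 4.1 topZ [ 0.4777 -0.06  ] sceneZ [ 0.4781 -0.0689]
barL tri [0.4553 0.1614 0.0475] gap 0.7 topZ [0.4553 0.1619] sceneZ [0.4568 0.1633]
barR tri [ 0.4622 -0.1009  0.0451] gap 2.3 topZ [ 0.4612 -0.1004] sceneZ [ 0.4634 -0.1012]
screwFL tri [0.464  0.1581 0.048 ] gap 1.3 topZ [0.4651 0.1582] sceneZ [0.4648 0.1607]
screwFR tri [ 0.4697 -0.0958  0.0459] gap 1.4 topZ [ 0.4693 -0.0956] sceneZ [ 0.4709 -0.0956]
screwBL tri [0.5992 0.1617 0.048 ] gap 0.5 topZ [0.5998 0.1622] sceneZ [0.6012 0.164 ]
stub? tri [ 0.6062 -0.0956  0.0495] gap 4.3 topZ [ 0.6056 -0.0952] sceneZ [ 0.6113 -0.0937]
ring ctr [ 0.52690424 -0.04253809  0.056     ] [ 0.52380841 -0.04507935  0.056     ]
pegtop tri [ 0.4835 -0.0613  0.075 ] gap 4.1 topZ [ 0.4809 -0.0601] sceneZ [ 0.4835 -0.0643]
standtop [0.3328 0.3235 0.03  ]
standtop [0.3652 0.2913 0.03  ]
standtop [0.3328 0.2547 0.03  ]
standtop [0.2999 0.2888 0.03  ]
standtopS [0.3295 0.3229 0.03  ]
standtopS [0.3677 0.2957 0.03  ]
standtopS [0.3393 0.2609 0.03  ]
standtopS [0.3018 0.2927 0.03  ]
tab tri [0.3322 0.2907 0.0702] gap 0.2 topZ [0.3325 0.2921] sceneZ [0.334  0.2957]
tub tri [0.4521 0.2883 0.0803] gap 2.6 topZ [0.4509 0.2889] sceneZ [0.4534 0.288 ]
```

```bash
cat >> h.py <<'E'
from scipy.spatial.transform import Rotation as Rot
def tool():
    s=manip.get_state(); return np.array(s["tool_pos"]),Rot.from_quat(s["orientation"]),s
def delta(target):
    "shift in tool axes, cm"
    p,R,_=tool(); return (R.inv().apply(np.array(target)-p)*100).round(2)
E
python3 - <<'E'
from h import *
w=Cam("wrist"); p,R,s=tool()
print("cam in tool",R.inv().apply(w.C-p),"optical axis in tool",R.inv().apply(w.R[2]),"imgx in tool",R.inv().apply(w.R[0]))
for z in (0,.011,-.046+.011,.05): print(z,w.proj(p+R.apply([0,0,z])))
print("tool axes",R.as_matrix().round(3))
print("delta above pin",delta([.333,.29,.225]))
E
```

```text
cam in tool [ 0.08024772 -0.00047116 -0.15836537] optical axis in tool [-2.86315860e-01  1.95587390e-04  9.58135267e-01] imgx in tool [-4.95318816e-04  9.99999815e-01 -3.52147550e-04]
0 [[258.80340716 246.44999497]]
0.011 [[258.75580162 238.73603502]]
-0.035 [[259.00071042 278.4868327 ]]
0.05 [[258.62280764 217.21781704]]
tool axes [[-0.903  0.43  -0.   ]
 [ 0.43   0.903 -0.   ]
 [ 0.    -0.    -1.   ]]
delta above pin [-17.58 -21.98   0.05]
```

send_rows:
  plan:
    - {"x": -1.6, "y": -2.0}
    - {"x": -2.4, "y": -3.0}
    - {"x": -2.4, "y": -3.0}
    - {"x": -2.4, "y": -3.0}
    - {"x": -2.4, "y": -3.0}
    - {"x": -2.4, "y": -3.0}
    - {"x": -2.4, "y": -3.0}
    - {"x": -1.6, "y": -2.0}
    - {}
  newtons: 40

```text
validation failed for argument at $.pl...
```

```bash
python3 - <<'E'
from h import *
p,R,s=tool(); print(p,s["joints"],s["clock"])
w=Cam("wrist"); w.crop("w1.png",0,0,512,384,1.5)
w.crop("w1c.png",200,180,320,300,5)
E
```

```text
[0.26887835 0.56411471 0.22545612] [ 1.12360212e+00  3.53130478e-01  1.63350573e+00  1.99276274e-05
  1.15523722e+00 -2.37437423e-03] 0.4
```

View pics/w1.png

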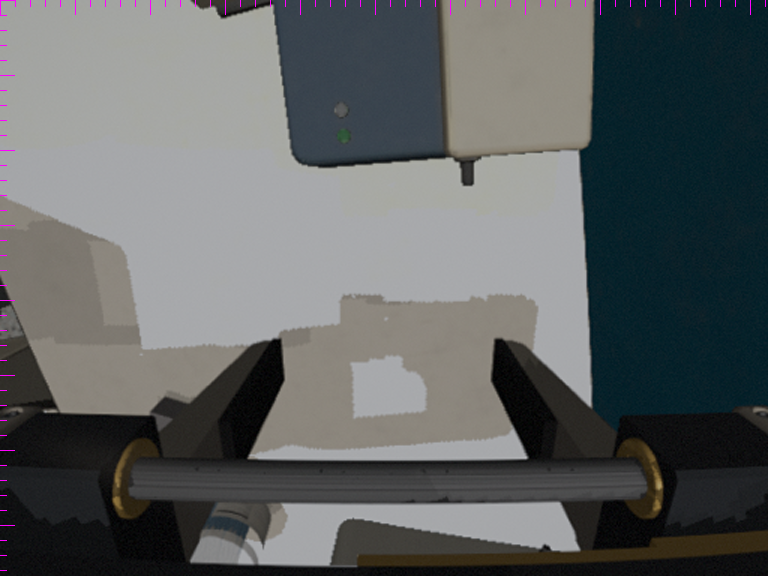

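View pics/w1c.png

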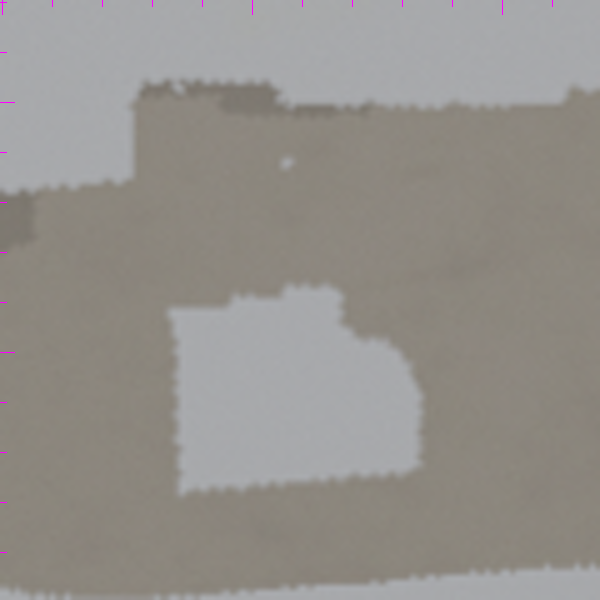

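The call was refused, probably because of the empty row. I'll send it again with every field filled in.

send_rows:
  plan:
    - {"x": -1.6, "y": -2.0, "z": 0, "ax": 0, "ay": 0, "az": 0, "hand": 9.0}
    - {"x": -2.4, "y": -3.0, "z": 0, "ax": 0, "ay": 0, "az": 0, "hand": 9.0}
    - {"x": -2.4, "y": -3.0, "z": 0, "ax": 0, "ay": 0, "az": 0, "hand": 9.0}
    - {"x": -2.4, "y": -3.0, "z": 0, "ax": 0, "ay": 0, "az": 0, "hand": 9.0}
    - {"x": -2.4, "y": -3.0, "z": 0, "ax": 0, "ay": 0, "az": 0, "hand": 9.0}
    - {"x": -2.4, "y": -3.0, "z": 0, "ax": 0, "ay": 0, "az": 0, "hand": 9.0}
    - {"x": -2.4, "y": -3.0, "z": 0, "ax": 0, "ay": 0, "az": 0, "hand": 9.0}
    - {"x": -1.6, "y": -2.0, "z": 0, "ax": 0, "ay": 0, "az": 0, "hand": 9.0}
    - {"x": 0, "y": 0, "z": 0, "ax": 0, "ay": 0, "az": 0, "hand": 9.0}
  newtons: 40

```text
clock: 1.35
tool_pos: [0.3333, 0.2874, 0.2257]
orientation: [0.222, 0.975, -0.0, 0.0]
force: [-0.3, -0.4, -0.2]
opening: 0.984
```

```bash
python3 - <<'E'
from h import *
p,R,s=tool(); print(p,s["joints"],s["clock"])
w=Cam("wrist"); w.crop("w2.png",0,0,512,384,1.5)
w.crop("w2c.png",200,180,320,300,5)
E
```

```text
[0.33330887 0.28740708 0.22569833] [ 7.08625487e-01  5.91171215e-02  2.00846091e+00 -6.47867626e-04
  1.07437158e+00 -4.14649713e-01] 1.35
```

View pics/w2.png

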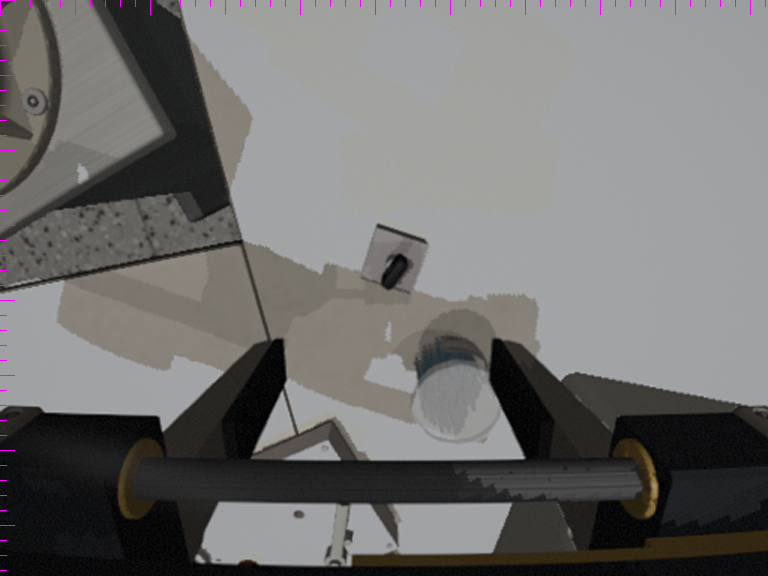

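View pics/w2c.png

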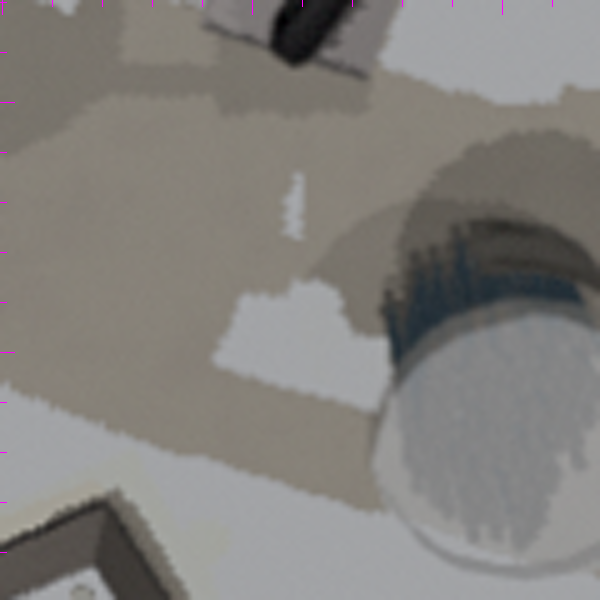

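```bash
python3 - <<'E'
from h import *
w=Cam("wrist"); w.crop("w3c.png",230,140,295,205,9)
g=w.img[140:205,230:295].max(2); m=(g<52).astype(np.uint8)
print(np.unique(g//10,return_counts=True))
n,l,st,c=cv2.connectedComponentsWithStats(m)
i=1+np.argmax(st[1:,4]); ys,xs=np.nonzero(l==i); pts=np.stack([xs+230,ys+140],1).astype(np.float32)
print(st[i],c[i]+[230,140],cv2.minAreaRect(pts))
cv2.imwrite("pics/m3.png",cv2.resize((l==i).astype(np.uint8)*255,None,fx=9,fy=9))
E
```

```text
(array([ 0,  1,  2,  3,  4,  5,  6,  7,  8,  9, 10, 11, 12, 13, 14, 15, 16],
      dtype=uint8), array([  17,   40,  101,   62,   52,   39,   34,   53,   47,   53,  119,
        168,  903,  594,   63,   56, 1824]))
[ 23  30  18  23 243] [261.31687243 181.09053498] ((260.8461608886719, 181.2307586669922), (11.648704528808594, 24.406808853149414), 33.6900634765625)
```

View pics/w3c.png

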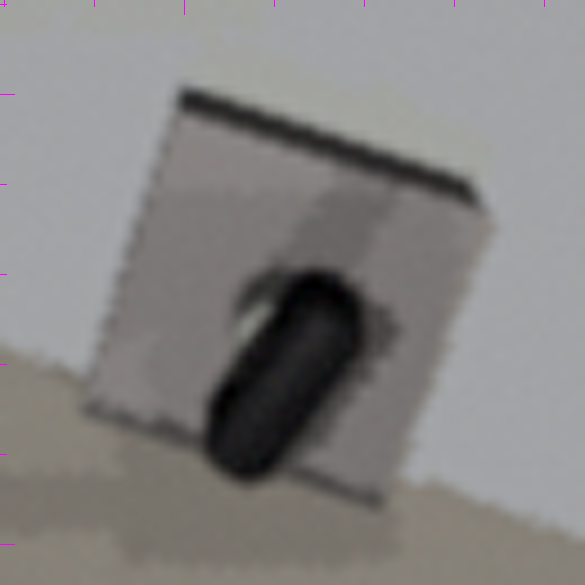

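```bash
python3 - <<'E'
from h import *
w=Cam("wrist")
P=lambda x,y:(230+x/9-.5,140+y/9-.5)
a=w.plane(P(327,300),.076); b=w.plane(P(245,450),.076)
print(a,b,np.linalg.norm(a-b),(a+b)/2,np.degrees(np.arctan2(*(a-b)[[1,0]])))
c=[w.plane(P(*q),.03) for q in [(185,108),(488,222),(382,502),(88,408)]]
print(np.array(c).round(4),np.mean(c,0)); print([np.linalg.norm(c[i]-c[i-1]) for i in range(4)])
print([np.degrees(np.arctan2(*(c[i]-c[i-1])[[1,0]])) for i in range(4)])
E
```

```text
[0.32449485 0.30355174 0.076     ] [0.33738081 0.28616851 0.076     ] 0.021638497613901443 [0.33093783 0.29486012 0.076     ] 126.54905961066768
[[0.301  0.2943 0.03  ]
 [0.3337 0.3256 0.03  ]
 [0.3644 0.295  0.03  ]
 [0.3335 0.263  0.03  ]] [0.33312198 0.2944685  0.03      ]
[np.float64(0.04516709627221032), np.float64(0.04525313463254226), np.float64(0.04338533673922522), np.float64(0.04452277376968999)]
[np.float64(136.06018743432813), np.float64(43.73527981119422), np.float64(-44.85522628272717), np.float64(-134.0021610465691)]
```

The pin tab's axis is at about 127°, so the jaw direction should be about 37°. The tab centre is near (0.332, 0.2925). I'll turn, go down above it and check.

send_rows:
  plan:
    - {"x": 0.34, "y": 0.4, "z": 0, "ax": 0, "ay": 0, "az": 0, "hand": 5}
    - {"x": 0, "y": 0, "z": 1.8, "ax": 0, "ay": 0, "az": 0.1, "hand": 5}
    - {"x": 0, "y": 0, "z": 2.5, "ax": 0, "ay": 0, "az": 0.13, "hand": 5}
    - {"x": 0, "y": 0, "z": 2.5, "ax": 0, "ay": 0, "az": 0.13, "hand": 5}
    - {"x": 0, "y": 0, "z": 1.8, "ax": 0, "ay": 0, "az": 0.118, "hand": 5}
    - {"x": 0, "y": 0, "z": 0.9, "ax": 0, "ay": 0, "az": 0, "hand": 5}
    - {"x": 0, "y": 0, "z": 0, "ax": 0, "ay": 0, "az": 0, "hand": 5}

```text
clock: 2.2
tool_pos: [0.331, 0.2953, 0.1296]
orientation: [0.443, 0.896, -0.001, -0.0]
force: [0.2, 0.2, 0.2]
opening: 0.544
```

```bash
python3 - <<'E'
from h import *
p,R,s=tool(); print(p,s["joints"],s["clock"],s["opening"])
w=Cam("wrist"); w.crop("w4c.png",170,140,340,300,4.5,[w.proj(p+R.apply([0,0,z]))[0] for z in (0,.045,)])
t=Cam("top"); t.crop("t4.png",130,200,200,270,8)
sc=Cam("scene"); sc.crop("s4.png",140,130,215,190,8)
E
```

```text
[0.3310165  0.29526768 0.12957644] [7.24920485e-01 2.02464476e-01 2.09619699e+00 1.31144004e-04
 8.45203685e-01 7.22656223e-02] 2.2 0.5439583246155917
```

View pics/w4c.png

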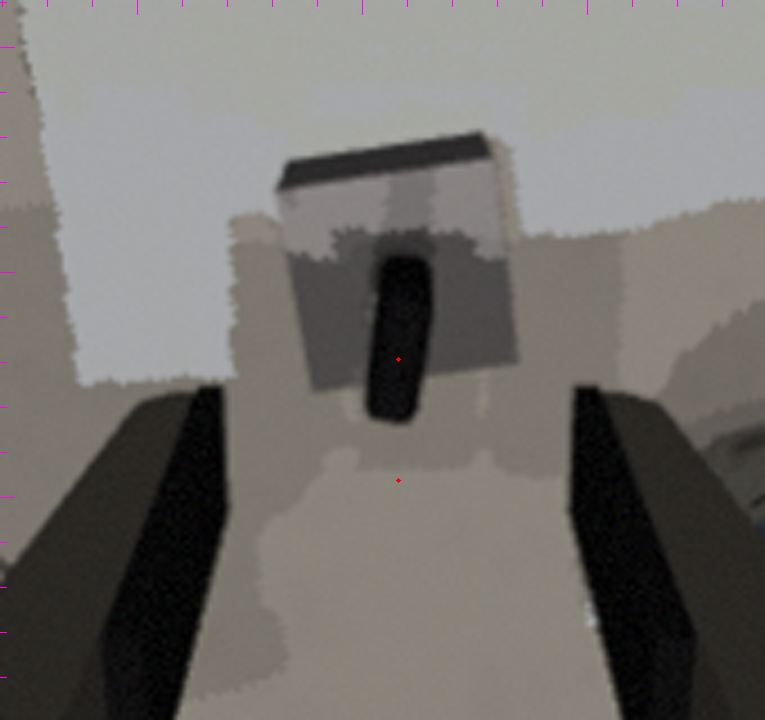

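View pics/s4.png

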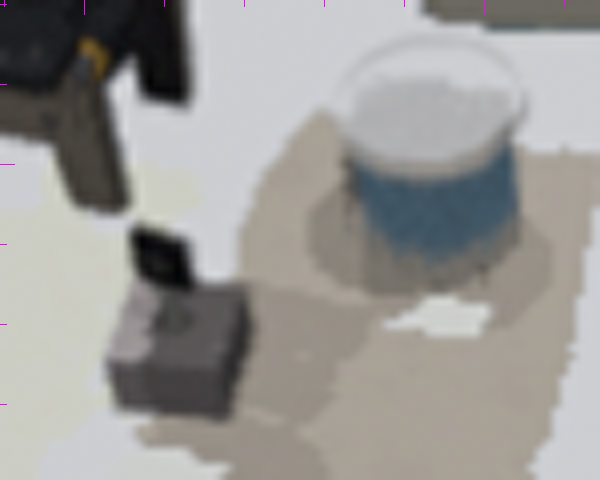

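```bash
python3 - <<'E'
from h import *
p,R,s=tool(); w=Cam("wrist")
P=lambda x,y:(170+x/4.5-.5,140+y/4.5-.5)
for (u,v) in [((405,257),(391,408)),((381,262),(367,405)),((431,262),(417,405))]:
    a=w.plane(P(*u),.078); b=w.plane(P(*v),.078); ta=R.inv().apply(a-p)*1000; tb=R.inv().apply(b-p)*1000
    print(ta.round(1),tb.round(1),(a+b)[:2]/2,np.degrees(np.arctan2(ta[1]-tb[1],-(ta[0]-tb[0]))))
E
```

```text
[15.8  1.2 53.3] [-12.5  -1.3  53.3] [0.33117142 0.29699045] 174.9843103255213
[14.9 -3.  53.3] [-12.   -5.6  53.3] [0.32790056 0.29430384] 174.39593319843706
[14.9  5.7 53.3] [-12.    3.4  53.3] [0.33491987 0.29963565] 175.0472563621976
```

send_rows:
  plan:
    - {"x": 0.16, "y": 0, "z": 1.0, "ax": 0, "ay": 0, "az": 0.088, "hand": 5}
    - {"x": 0, "y": 0, "z": 2.0, "ax": 0, "ay": 0, "az": 0, "hand": 4}
    - {"x": 0, "y": 0, "z": 2.0, "ax": 0, "ay": 0, "az": 0, "hand": 4}
    - {"x": 0, "y": 0, "z": 1.3, "ax": 0, "ay": 0, "az": 0, "hand": 4}
    - {"x": 0, "y": 0, "z": 0, "ax": 0, "ay": 0, "az": 0, "hand": 4}
    - {"x": 0, "y": 0, "z": 0, "ax": 0, "ay": 0, "az": 0, "hand": 0.5}
    - {"x": 0, "y": 0, "z": 0, "ax": 0, "ay": 0, "az": 0, "hand": 0.5}
    - {"x": 0, "y": 0, "z": 0, "ax": 0, "ay": 0, "az": 0, "hand": 0.5}
    - {"x": 0, "y": 0, "z": 0, "ax": 0, "ay": 0, "az": 0, "hand": 0.5}
    - {"x": 0, "y": 0, "z": 0, "ax": 0, "ay": 0, "az": 0, "hand": 0.5}
  newtons: 50

```text
clock: 3.4
tool_pos: [0.3312, 0.2966, 0.0681]
orientation: [0.484, 0.875, 0.001, 0.0]
force: [-0.3, 0.6, 3.2]
opening: 0.105
```

```bash
python3 - <<'E'
from h import *
p,R,s=tool(); print(p,s["joints"],s["clock"],s["opening"],s["force"])
w=Cam("wrist"); w.crop("w5c.png",170,140,340,300,4.5)
E
```

```text
[0.33123617 0.29657726 0.06810437] [ 7.26880010e-01  3.11761704e-01  2.13889708e+00 -1.08195897e-05
  6.89685850e-01  1.66810458e-01] 3.4 0.10479034758504366 [-0.29205095  0.61690772  3.18655453]
```

View pics/w5c.png

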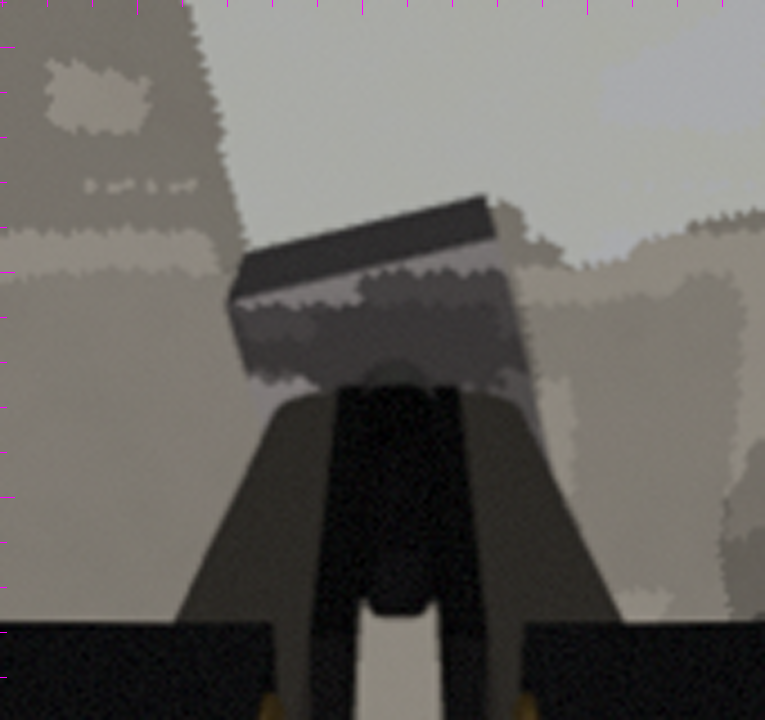

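send_rows:
  plan:
    - {"x": 0, "y": 0, "z": -1.0, "ax": 0, "ay": 0, "az": 0, "hand": 0.5}
    - {"x": 0, "y": 0, "z": -1.5, "ax": 0, "ay": 0, "az": 0, "hand": 0.5}
    - {"x": 0, "y": 0, "z": -2.0, "ax": 0, "ay": 0, "az": 0, "hand": 0.5}
    - {"x": 0, "y": 0, "z": -2.5, "ax": 0, "ay": 0, "az": 0, "hand": 0.5}
    - {"x": 0, "y": 0, "z": -2.5, "ax": 0, "ay": 0, "az": 0, "hand": 0.5}
    - {"x": 0, "y": 0, "z": -2.0, "ax": 0, "ay": 0, "az": 0, "hand": 0.5}
    - {"x": 0, "y": 0, "z": 0, "ax": 0, "ay": 0, "az": 0, "hand": 0.5}

```text
clock: 4.15
tool_pos: [0.3319, 0.2972, 0.1853]
orientation: [0.484, 0.875, 0.002, 0.001]
force: [0.0, 0.8, -0.7]
opening: 0.107
```

```bash
python3 - <<'E'
from h import *
p,R,s=tool(); print(p,s["joints"],s["clock"],s["opening"],s["force"],s["moment"])
w=Cam("wrist"); w.crop("w6c.png",170,140,340,300,4.5)
sc=Cam("scene"); q=sc.proj(p)[0].astype(int); print(q); sc.crop("s6.png",q[0]-45,q[1]-40,q[0]+45,q[1]+40,8)
t=Cam("top"); print([t.plane(u,0).round(3) for u in [(130,181),(192,105)]])
for tgt in ([.40,.13,.185],[.55,.055,.185]): print(delta(tgt))
print(R.as_matrix().round(3))
E
```

```text
[0.33193365 0.29722501 0.18534385] [7.26894390e-01 1.17270877e-01 2.04575062e+00 4.06914425e-05
 9.73917122e-01 1.66900433e-01] 4.15 0.10749094640660409 [ 0.0196054   0.77864745 -0.70629867] [-0.07953915  0.03157294 -0.0401518 ]
[152 132]
[array([0.52 , 0.402, 0.   ]), array([0.752, 0.222, 0.   ])]
[-17.75  -2.91  -0.29]
[-32.07   5.82  -0.3 ]
[[-0.531  0.847  0.003]
 [ 0.847  0.531  0.003]
 [ 0.001  0.005 -1.   ]]
```

View pics/s6.png

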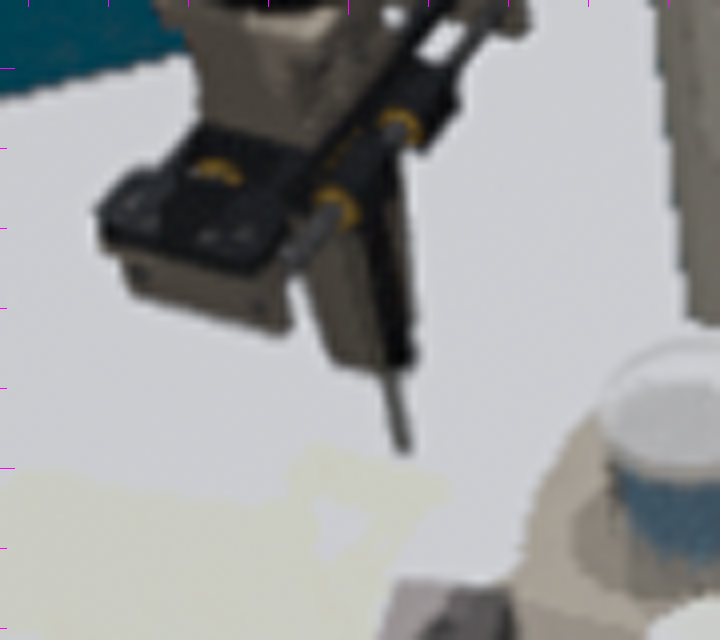

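View pics/w6c.png

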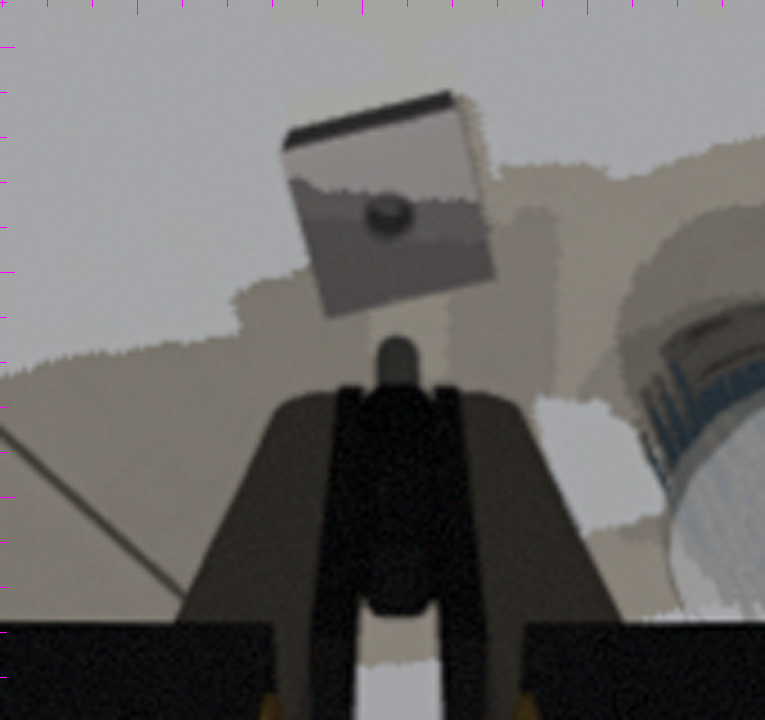

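```bash
python3 - <<'E'
from h import *
p,R,s=tool(); w=Cam("wrist")
P=lambda x,y:(170+x/4.5-.5,140+y/4.5-.5)
h=w.plane(P(389,214),.030); print(h, (R.inv().apply(h-p)*1000).round(1))
# tip as seen: end-face centre
for z in (.055,.058,.06,.062): print(z,w.proj(p+R.apply([0,0,z])))
print(P(397,352),P(397,337))
u=w.proj(p+R.apply([0,0,.06]))[0]
E
```

```text
[0.32989636 0.29204642 0.03      ] [ -2.9  -2.3 152. ]
0.055 [[257.89197329 214.87454426]]
0.058 [[257.89412825 213.57051934]]
0.06 [[257.89553556 212.71902996]]
0.062 [[257.89692008 211.88142452]]
(257.72222222222223, 217.72222222222223) (257.72222222222223, 214.38888888888889)
```

```bash
python3 - <<'E'
from h import *
p,R,s=tool(); w=Cam("wrist"); sc=Cam("scene")
S=lambda x,y:(152-45+x/8-.5,132-40+y/8-.5)
tipw=(257.7,218.9); tips=S(403,447)
q,e=tri(w,tipw,sc,tips); print(q,e,(R.inv().apply(q-p)*1000).round(1))
for z in (.055,.06,.065):
    pz=p[2]-z; print(z,(R.inv().apply(w.plane(tipw,pz)-p)*1000).round(1),(R.inv().apply(sc.plane(tips,pz)-p)*1000).round(1))
a=sc.proj(np.array([q,q+[0,0,.012]])); d=a[1]-a[0]; print("vertical slope dx/dy",d[0]/d[1],"seen",(388-402)/(372-445))
sc.crop("s6b.png",145,130,165,155,24); w.crop("w6b.png",240,205,280,235,18)
t=Cam("top"); u=t.proj(p)[0].astype(int); t.crop("t6.png",u[0]-30,u[1]-30,u[0]+30,u[1]+30,10)
E
```

```text
[0.33232964 0.29297746 0.12831957] 0.0016723964615972132 [-3.4  0.5 53.4]
0.055 [-3.4 -0.1 55. ] [-2.7  2.7 55. ]
0.06 [-5.4 -0.1 60. ] [ 0.5  7.  60. ]
0.065 [-7.3 -0.2 65. ] [ 3.7 11.3 65. ]
vertical slope dx/dy 0.20540698017814732 seen 0.1917808219178082
```

View pics/s6b.png

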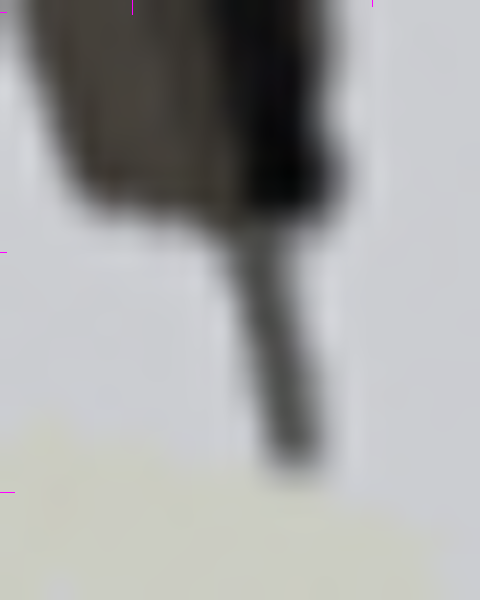

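View pics/w6b.png

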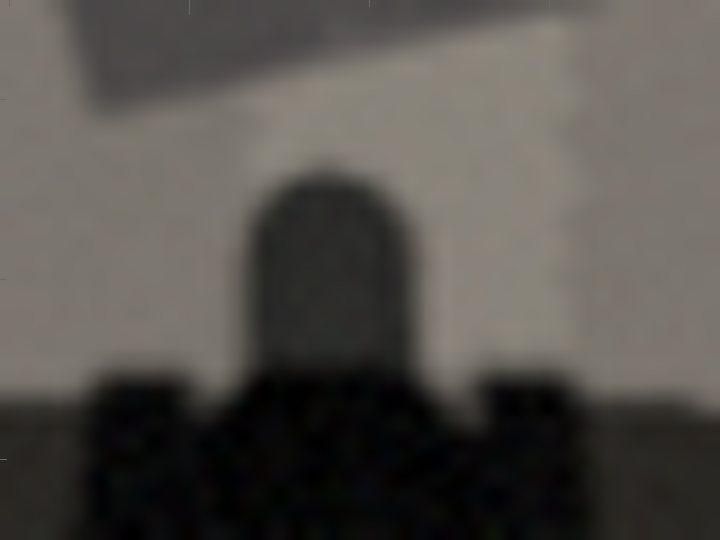

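send_rows:
  plan:
    - {"x": -2.0, "y": -0.4, "z": 0, "ax": 0, "ay": 0, "az": 0, "hand": 0.5}
    - {"x": -4.0, "y": -0.7, "z": 0, "ax": 0, "ay": 0, "az": 0, "hand": 0.5}
    - {"x": -4.0, "y": -0.7, "z": 0, "ax": 0, "ay": 0, "az": 0, "hand": 0.5}
    - {"x": -4.0, "y": -0.6, "z": 0, "ax": 0, "ay": 0, "az": 0, "hand": 0.5}
    - {"x": -3.7, "y": -0.5, "z": 0, "ax": 0, "ay": 0, "az": 0, "hand": 0.5}
    - {"x": -3.8, "y": 2.2, "z": 0, "ax": 0, "ay": 0, "az": 0, "hand": 0.5}
    - {"x": -3.8, "y": 2.2, "z": 0, "ax": 0, "ay": 0, "az": 0, "hand": 0.5}
    - {"x": -3.6, "y": 2.2, "z": 0, "ax": 0, "ay": 0, "az": 0, "hand": 0.5}
    - {"x": -2.1, "y": 1.4, "z": 0, "ax": 0, "ay": 0, "az": 0, "hand": 0.5}
    - {"x": -1.0, "y": 0.7, "z": 0, "ax": 0, "ay": 0, "az": 0, "hand": 0.5}
    - {"x": 0, "y": 0, "z": 0, "ax": 0, "ay": 0, "az": 0, "hand": 0.5}

```text
clock: 5.6
tool_pos: [0.5503, 0.0555, 0.1817]
orientation: [0.485, 0.875, -0.0, -0.001]
force: [-0.8, 0.3, 0.0]
opening: 0.103
```

```bash
python3 - <<'E'
from h import *
p,R,s=tool(); print(p,s["joints"],s["clock"],s["opening"],s["force"],s["moment"])
w=Cam("wrist"); w.crop("w7.png",0,0,512,384,1.5)
w.crop("w7c.png",170,100,330,240,4.8)
E
```

```text
[0.55030509 0.05550931 0.18172959] [ 9.77823197e-02  2.90371328e-01  1.83030644e+00  6.64347704e-05
  1.02211546e+00 -4.61204824e-01] 5.6 0.10329063207276686 [-0.79350755  0.27368     0.01783764] [-0.03058169  0.01268186  0.03892381]
```

View pics/w7.png

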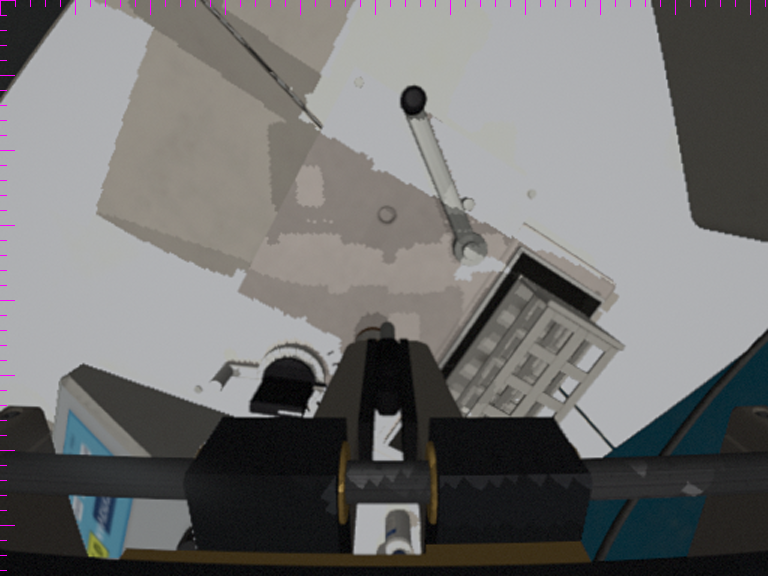

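View pics/w7c.png

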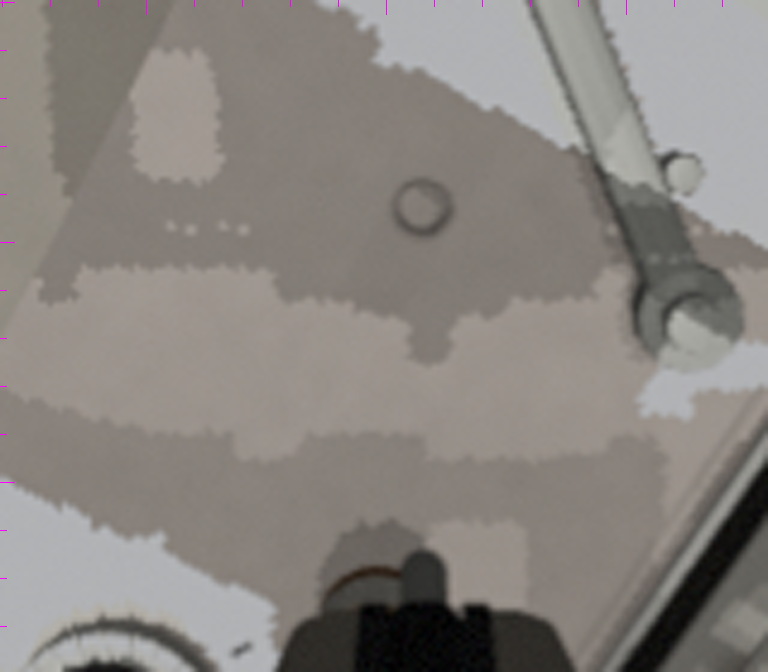

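```bash
python3 - <<'E'
from h import *
p,R,s=tool(); w=Cam("wrist")
P=lambda x,y:(170+x/4.8-.5,100+y/4.8-.5)
h=w.plane(P(422,207),.045); pv=w.plane(P(695,325),.065); hd=w.plane((413/1.5-.5,98/1.5-.5),.081); post=w.plane(P(686,172),.059)
print("hole",h,"pivot",pv,"handle",hd,"post",post)
f=lambda a,b:(round(np.linalg.norm((a-b)[:2])*1000,1),round(np.degrees(np.arctan2(*(a-b)[[1,0]]))%360,1))
print("pv->hole",f(h,pv),"pv->handle",f(hd,pv),"pv->post",f(post,pv))
t=R.inv().apply(w.plane((257.7,100+551/4.8-.5+4.5),p[2]-.058)-p)*1000; print("tip",t)
E
```

```text
hole [0.52267048 0.09682048 0.045     ] pivot [0.58170186 0.10810412 0.065     ] handle [0.49849251 0.16362731 0.081     ] post [0.56361266 0.13266231 0.059     ]
pv->hole (np.float64(60.1), np.float64(190.8)) pv->handle (np.float64(100.0), np.float64(146.3)) pv->post (np.float64(30.5), np.float64(126.4))
tip [-4.53372646 -0.1684416  57.99570645]
```

Measured in the wrist view, pivot to hole is 60.1 mm, pivot to handle 100.0 mm and pivot to post 30.5 mm, all matching the data. Next I'll go to the clockwise side of the bar.

send_rows:
  plan:
    - {"x": 1.5, "y": 0.8, "z": 0, "ax": 0, "ay": 0, "az": 0, "hand": 0.5}
    - {"x": 2.5, "y": 1.2, "z": 0, "ax": 0, "ay": 0, "az": 0, "hand": 0.5}
    - {"x": 2.5, "y": 1.2, "z": 0, "ax": 0, "ay": 0, "az": 0, "hand": 0.5}
    - {"x": 1.7, "y": 0.9, "z": 0, "ax": 0, "ay": 0, "az": 0, "hand": 0.5}
    - {"x": 0.98, "y": 0.53, "z": 0, "ax": 0, "ay": 0, "az": 0, "hand": 0.5}
    - {"x": 0, "y": 0, "z": 1.5, "ax": 0, "ay": 0, "az": 0, "hand": 0.5}
    - {"x": 0, "y": 0, "z": 2.0, "ax": 0, "ay": 0, "az": 0, "hand": 0.5}
    - {"x": 0, "y": 0, "z": 1.0, "ax": 0, "ay": 0, "az": 0, "hand": 0.5}
    - {"x": 0, "y": 0, "z": 0, "ax": 0, "ay": 0, "az": 0, "hand": 0.5}
  newtons: 60

```text
clock: 6.6
tool_pos: [0.5389, 0.158, 0.1364]
orientation: [0.484, 0.875, -0.001, -0.001]
force: [1.1, -1.1, -0.7]
opening: 0.103
```

```bash
cat > arc.py <<'E'
from h import *
import sys
piv=np.array([.5817,.1081]); hole=np.array([.5227,.0968])
def rep(tipo=(-.0045,0,.058)):
    p,R,s=tool(); tip=p+R.apply(tipo); r=tip[:2]-piv
    print("tcp",p.round(4),"tip",tip.round(4),"r",np.linalg.norm(r).round(4),"ang",(np.degrees(np.arctan2(r[1],r[0]))%360).round(2),"force",s["force"].round(1),"mom",s["moment"].round(2),"open",round(s["opening"],3),"t",s["clock"])
    yd=R.apply([0,1,0]); print("jaw deg",np.degrees(np.arctan2(yd[1],yd[0])).round(1),"tilt z",R.apply([0,0,1]).round(3))
    print("tip->hole in tool mm",(R.inv().apply([*(hole-tip[:2]),0])*1000).round(1))
    return p,R,s
def step(deg):
    p,R,s=tool(); a=np.radians(deg); r=p[:2]-piv
    M=np.array([[np.cos(a),-np.sin(a)],[np.sin(a),np.cos(a)]])
    print("step",deg,(R.inv().apply([*(M@r-r),0])*100).round(3),"az",-a)
E
python3 - <<'E'
from arc import *
rep(); step(6)
w=Cam("wrist"); w.crop("w8c.png",170,100,330,240,4.8)
E
```

```text
tcp [0.5389 0.158  0.1364] tip [0.5411 0.1541 0.0784] r 0.0614 ang 131.4 force [ 1.1 -1.1 -0.7] mom [-0.09  0.02  0.02] open 0.103 t 6.6
jaw deg 32.1 tilt z [-0.003 -0.001 -1.   ]
tip->hole in tool mm [-38.8 -46.1   0.1]
step 6 [-0.138 -0.674  0.002] az -0.10471975511965978
```

View pics/w8c.png

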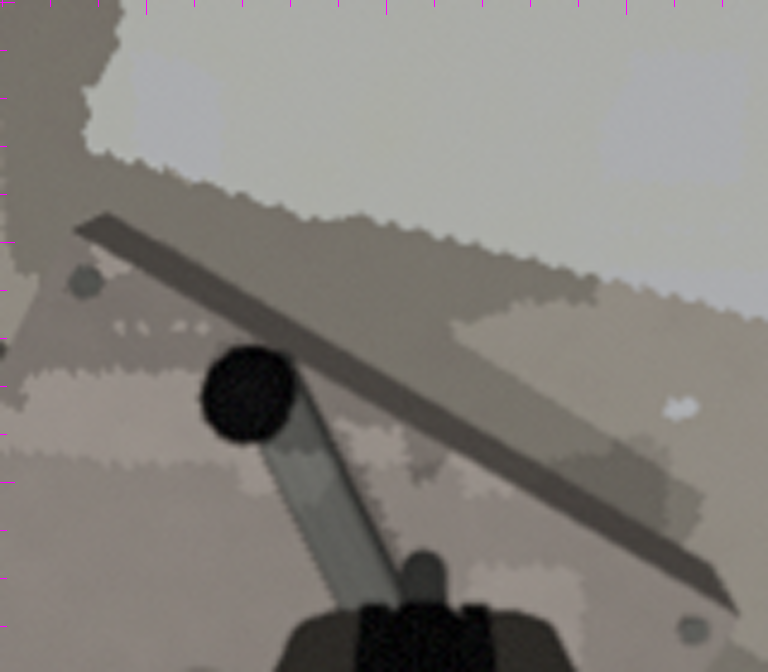

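send_rows:
  plan:
    - {"x": 0, "y": 0.1, "z": 1.0, "ax": 0, "ay": 0, "az": 0, "hand": 0.5}
    - {"x": 0, "y": 0, "z": 1.1, "ax": 0, "ay": 0, "az": 0, "hand": 0.5}
    - {"x": 0, "y": 0, "z": 0.6, "ax": 0, "ay": 0, "az": 0, "hand": 0.5}
    - {"x": 0, "y": 0, "z": 0, "ax": 0, "ay": 0, "az": 0, "hand": 0.5}

```text
clock: 7.05
tool_pos: [0.5405, 0.1585, 0.1094]
orientation: [0.484, 0.875, -0.001, -0.001]
force: [-0.5, 0.1, -0.5]
opening: 0.105
```

```bash
python3 - <<'E'
from arc import *
rep(); step(6)
w=Cam("wrist"); w.crop("w9c.png",170,120,330,240,4.8)
s=Cam("scene"); s.crop("s9.png",210,110,310,190,8)
E
```

```text
tcp [0.5405 0.1585 0.1094] tip [0.5428 0.1547 0.0514] r 0.0607 ang 129.85 force [-0.5  0.1 -0.5] mom [-0.03  0.01  0.02] open 0.105 t 7.05
jaw deg 32.1 tilt z [-0.002 -0.001 -1.   ]
tip->hole in tool mm [-38.4 -47.8   0.1]
step 6 [-0.12  -0.671  0.001] az -0.10471975511965978
```

View pics/w9c.png

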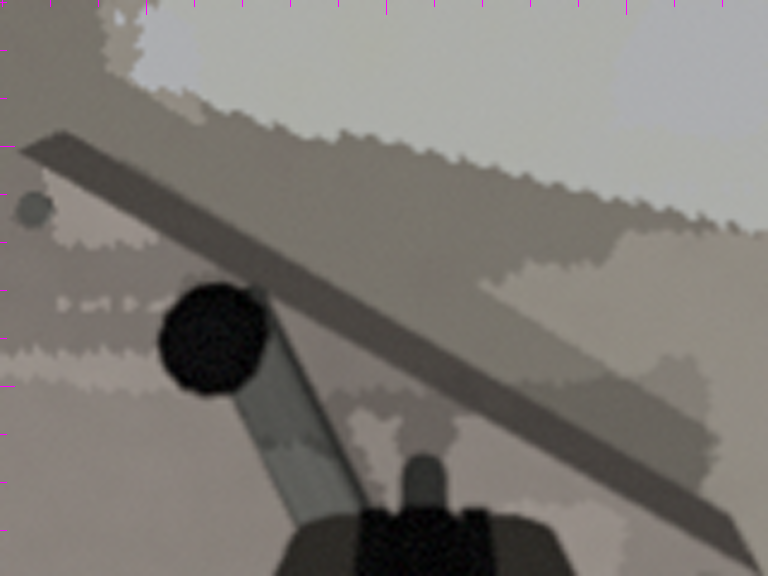

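View pics/s9.png

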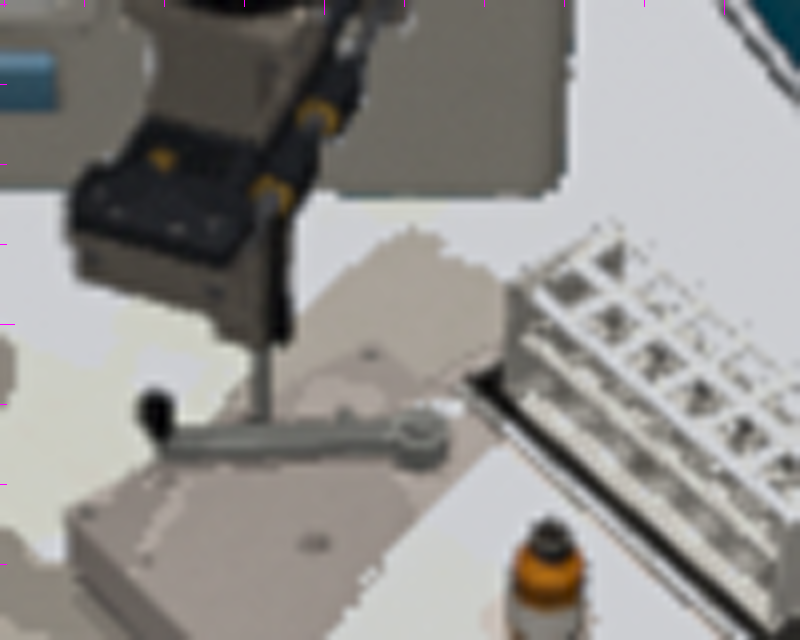

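send_rows:
  plan:
    - {"x": -0.12, "y": -0.67, "z": 0, "ax": 0, "ay": 0, "az": -0.1047, "hand": 0.5}
    - {"x": -0.12, "y": -0.67, "z": 0, "ax": 0, "ay": 0, "az": -0.1047, "hand": 0.5}
    - {"x": -0.12, "y": -0.67, "z": 0, "ax": 0, "ay": 0, "az": -0.1047, "hand": 0.5}
    - {"x": -0.12, "y": -0.67, "z": 0, "ax": 0, "ay": 0, "az": -0.1047, "hand": 0.5}
    - {"x": 0, "y": 0, "z": 0, "ax": 0, "ay": 0, "az": 0, "hand": 0.5}

```text
clock: 7.65
tool_pos: [0.5246, 0.1376, 0.1111]
orientation: [0.291, 0.957, 0.0, 0.0]
force: [0.6, 2.0, -2.2]
opening: 0.103
```

```bash
python3 - <<'E'
from arc import *
rep(); step(6)
w=Cam("wrist"); w.crop("w10c.png",170,120,330,240,4.8)
s=Cam("scene"); s.crop("s10.png",210,110,310,190,8)
E
```

```text
tcp [0.5246 0.1376 0.1111] tip [0.5284 0.1352 0.0531] r 0.0598 ang 153.07 force [ 0.6  2.  -2.2] mom [ 0.44 -0.13 -0.01] open 0.103 t 7.65
jaw deg 56.1 tilt z [ 0.001  0.001 -1.   ]
tip->hole in tool mm [-16.6 -35.   -0. ]
step 6 [-0.111 -0.664 -0.001] az -0.10471975511965978
```

View pics/w10c.png

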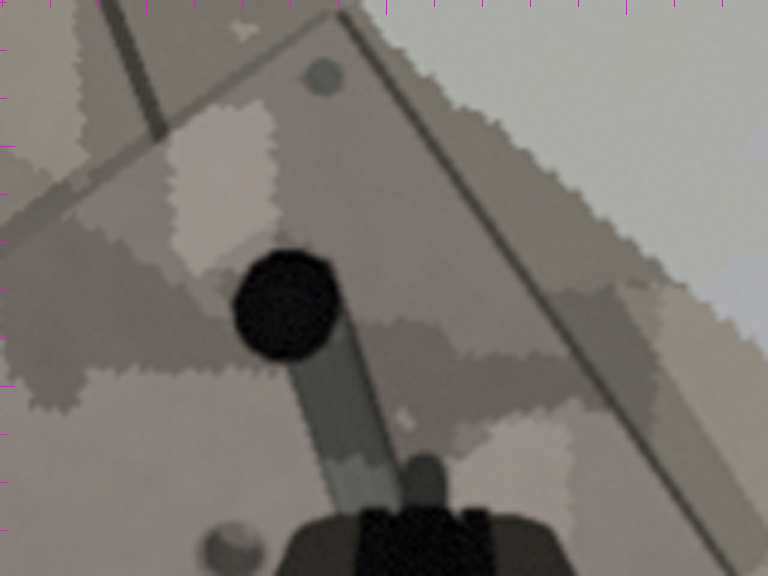

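View pics/s10.png

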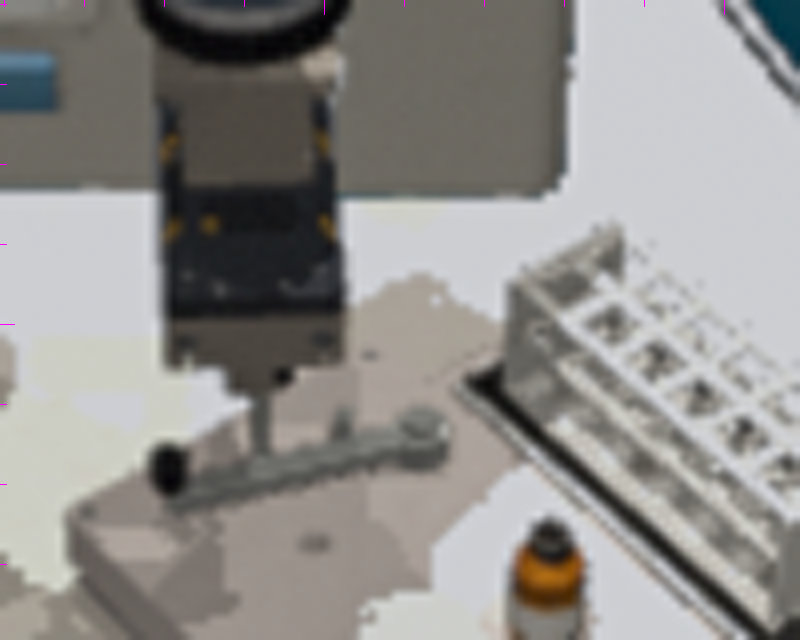

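send_rows:
  plan:
    - {"x": -0.11, "y": -0.665, "z": 0.05, "ax": 0, "ay": 0, "az": -0.1047, "hand": 0.5}
    - {"x": -0.11, "y": -0.665, "z": 0.05, "ax": 0, "ay": 0, "az": -0.1047, "hand": 0.5}
    - {"x": -0.11, "y": -0.665, "z": 0, "ax": 0, "ay": 0, "az": -0.1047, "hand": 0.5}
    - {"x": -0.11, "y": -0.665, "z": 0, "ax": 0, "ay": 0, "az": -0.1047, "hand": 0.5}
    - {"x": -0.11, "y": -0.665, "z": 0, "ax": 0, "ay": 0, "az": -0.1047, "hand": 0.5}
    - {"x": 0, "y": 0, "z": 0, "ax": 0, "ay": 0, "az": 0, "hand": 0.5}

```text
clock: 8.35
tool_pos: [0.5178, 0.1054, 0.11]
orientation: [0.035, 0.999, 0.0, 0.001]
force: [0.5, 3.8, 0.2]
opening: 0.102
```

```bash
python3 - <<'E'
from arc import *
rep(); step(6)
w=Cam("wrist"); w.crop("w11c.png",170,120,330,240,4.8)
s=Cam("scene"); s.crop("s11.png",210,110,310,190,8)
E
```

```text
tcp [0.5178 0.1054 0.11  ] tip [0.5223 0.1052 0.052 ] r 0.0595 ang 182.83 force [0.5 3.8 0.2] mom [ 0.91 -0.06  0.02] open 0.102 t 8.35
jaw deg 86.0 tilt z [ 0.001  0.001 -1.   ]
tip->hole in tool mm [-1.  -8.3 -0. ]
step 6 [-0.109 -0.661 -0.   ] az -0.10471975511965978
```

View pics/w11c.png

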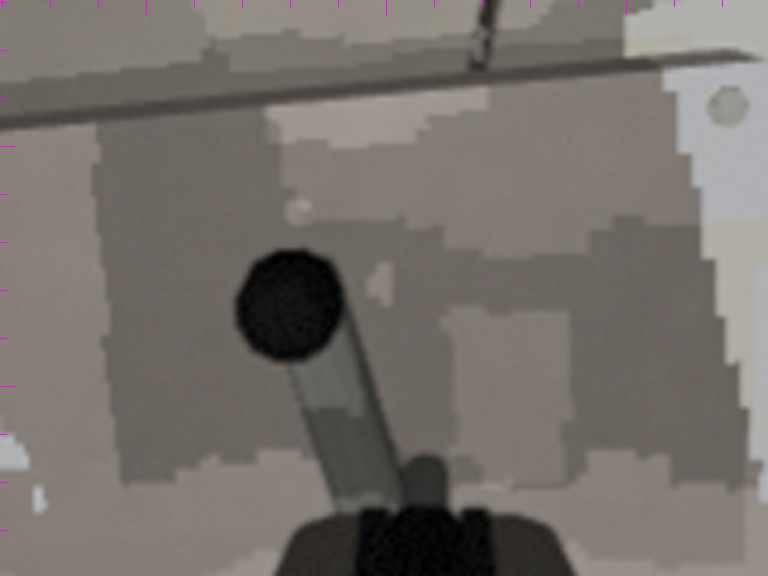

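View pics/s11.png

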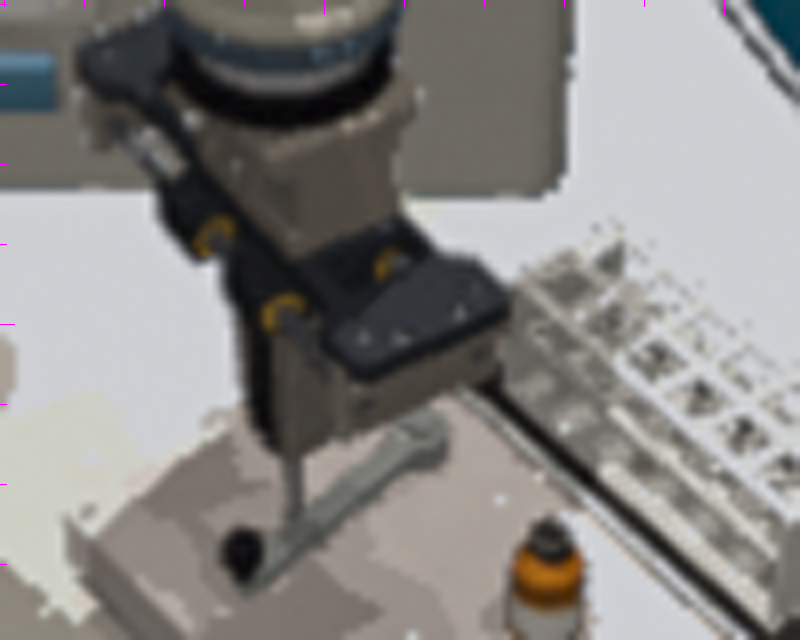

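send_rows:
  plan:
    - {"x": -0.05, "y": -0.4, "z": 0, "ax": 0, "ay": 0, "az": 0, "hand": 0.5}
    - {"x": -0.05, "y": -0.43, "z": 0, "ax": 0, "ay": 0, "az": 0, "hand": 0.5}
    - {"x": 0, "y": 0, "z": 0.2, "ax": 0, "ay": 0, "az": 0, "hand": 0.5}
    - {"x": 0, "y": 0, "z": 0, "ax": 0, "ay": 0, "az": 0, "hand": 0.5}

```text
clock: 8.85
tool_pos: [0.5172, 0.0969, 0.1073]
orientation: [0.035, 0.999, 0.0, -0.0]
force: [0.3, 3.7, 0.8]
opening: 0.104
```

```bash
python3 - <<'E'
from arc import *
p,R,_=rep()
w=Cam("wrist"); w.crop("w12c.png",190,150,310,230,6.5,w.proj([.5227,.0968,.045]))
s=Cam("scene"); s.crop("s12.png",210,130,290,190,10,s.proj([.5227,.0968,.045]))
t=Cam("top"); t.crop("t12.png",200,130,270,190,10)
E
```

```text
tcp [0.5172 0.0969 0.1073] tip [0.5216 0.0966 0.0493] r 0.0612 ang 190.82 force [0.3 3.7 0.8] mom [ 1.07  0.08 -0.01] open 0.104 t 8.85
jaw deg 86.0 tilt z [-0.001  0.    -1.   ]
tip->hole in tool mm [-1.1  0.3 -0. ]
```

View pics/w12c.png

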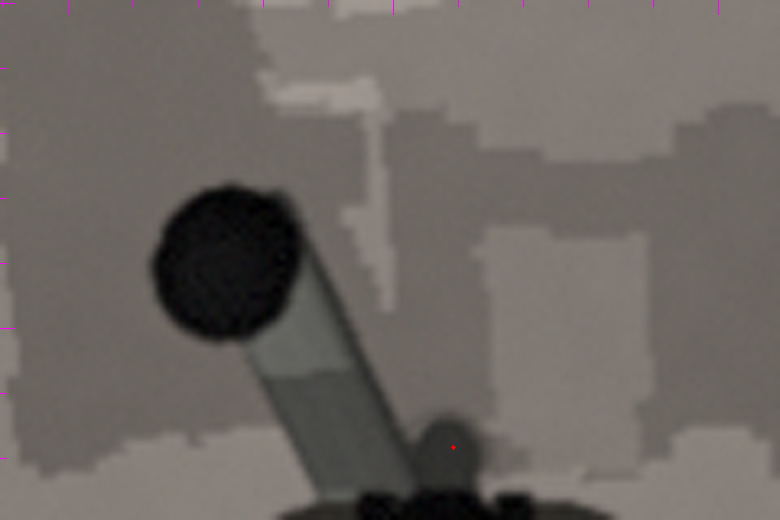

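View pics/s12.png

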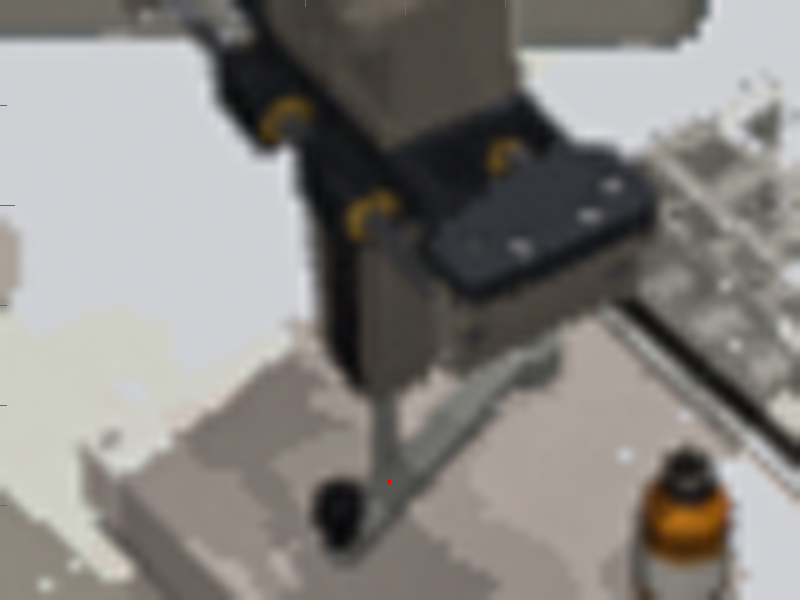

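```bash
python3 - <<'E'
from arc import *
w=Cam("wrist"); im=w.img[200:232,235:285,::-1].astype(float)
im=np.clip((im-30)*1.9,0,255).astype(np.uint8)
cv2.imwrite("pics/w12d.png",cv2.resize(im,None,fx=15,fy=15,interpolation=cv2.INTER_CUBIC))
E
```

```text
(no output)
```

View pics/w12d.png

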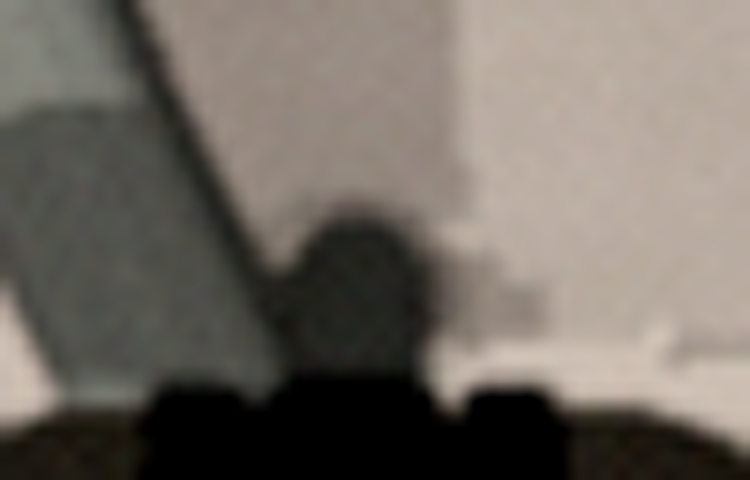

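send_rows:
  plan:
    - {"x": 0, "y": 0, "z": 0.25, "ax": 0, "ay": 0, "az": 0, "hand": 0.5}
    - {"x": 0, "y": 0, "z": 0.25, "ax": 0, "ay": 0, "az": 0, "hand": 0.5}
    - {"x": 0, "y": 0, "z": 0.2, "ax": 0, "ay": 0, "az": 0, "hand": 0.5}
    - {"x": 0, "y": 0, "z": 0, "ax": 0, "ay": 0, "az": 0, "hand": 0.5}

```text
clock: 9.45
tool_pos: [0.5183, 0.0969, 0.1006]
orientation: [0.034, 0.999, 0.0, 0.001]
force: [3.9, 4.8, -0.7]
opening: 0.104
```

send_rows:
  plan:
    - {"x": -0.08, "y": 0, "z": 0.2, "ax": 0, "ay": 0, "az": 0, "hand": 0.5}
    - {"x": 0, "y": 0, "z": 0.3, "ax": 0, "ay": 0, "az": 0, "hand": 0.5}
    - {"x": 0, "y": 0, "z": 0, "ax": 0, "ay": 0, "az": 0, "hand": 0.5}

```text
clock: 9.75
tool_pos: [0.5186, 0.0968, 0.0953]
orientation: [0.034, 0.999, 0.0, 0.0]
force: [3.2, 3.8, -1.4]
opening: 0.1
```

send_rows:
  plan:
    - {"x": -0.05, "y": 0, "z": 0.3, "ax": 0, "ay": 0, "az": 0, "hand": 0.5}
    - {"x": 0, "y": 0, "z": 0.3, "ax": 0, "ay": 0, "az": 0, "hand": 0.5}
    - {"x": 0, "y": 0, "z": 0.1, "ax": 0, "ay": 0, "az": 0, "hand": 0.5}
    - {"x": 0, "y": 0, "z": 0, "ax": 0, "ay": 0, "az": 0, "hand": 0.5}

```text
clock: 10.15
tool_pos: [0.5189, 0.0968, 0.0889]
orientation: [0.034, 0.999, 0.0, 0.0]
force: [-0.5, 3.7, 9.8]
opening: 0.107
```

```bash
python3 - <<'E'
from arc import *
p,R,_=rep()
w=Cam("wrist"); w.crop("w13c.png",190,150,310,230,6.5)
s=Cam("scene"); s.crop("s13.png",210,130,290,190,10)
E
```

```text
tcp [0.5189 0.0968 0.0889] tip [0.5234 0.0965 0.0309] r 0.0595 ang 191.29 force [-0.5  3.7  9.8] mom [0.77 0.08 0.03] open 0.107 t 10.15
jaw deg 86.1 tilt z [ 0.  0. -1.]
tip->hole in tool mm [ 0.7  0.3 -0. ]
```

View pics/w13c.png

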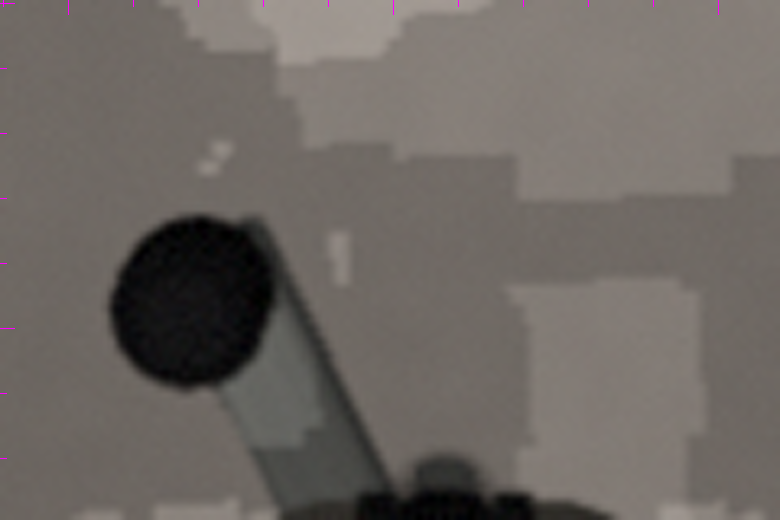

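View pics/s13.png

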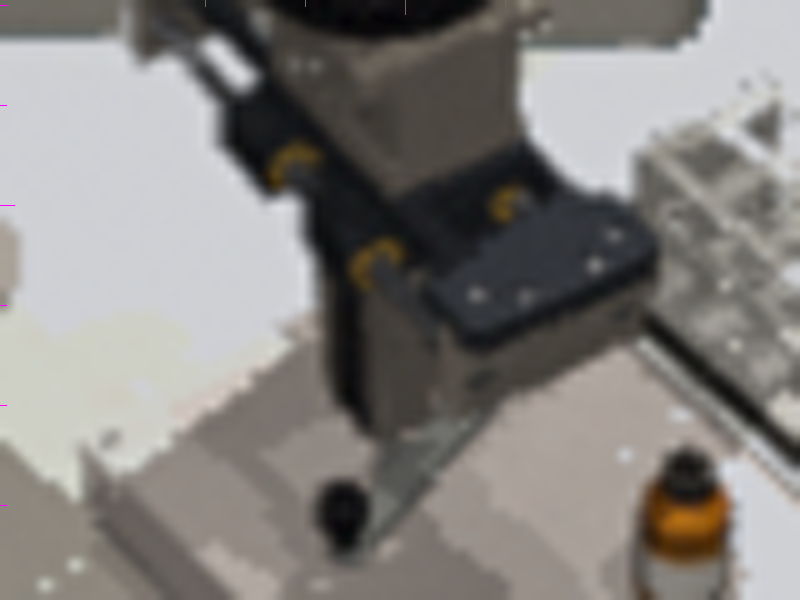

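send_rows:
  plan:
    - {"x": 0, "y": 0, "z": -0.05, "ax": 0, "ay": 0, "az": 0, "hand": 1.2}
    - {"x": 0, "y": 0, "z": 0, "ax": 0, "ay": 0, "az": 0, "hand": 2.0}
    - {"x": 0, "y": 0, "z": 0, "ax": 0, "ay": 0, "az": 0, "hand": 3.0}
    - {"x": 0, "y": 0, "z": 0, "ax": 0, "ay": 0, "az": 0, "hand": 3.5}
    - {"x": 0, "y": 0, "z": 0, "ax": 0, "ay": 0, "az": 0, "hand": 3.5}

```text
clock: 10.75
tool_pos: [0.5185, 0.0965, 0.0888]
orientation: [0.034, 0.999, -0.0, -0.0]
force: [-0.8, 0.2, 0.7]
opening: 0.383
```

```bash
python3 - <<'E'
from arc import *
p,R,_=rep()
w=Cam("wrist"); w.crop("w14c.png",170,150,350,290,4)
E
```

```text
tcp [0.5185 0.0965 0.0888] tip [0.5229 0.0962 0.0308] r 0.0599 ang 191.45 force [-0.8  0.2  0.7] mom [ 0.08  0.06 -0.04] open 0.383 t 10.75
jaw deg 86.1 tilt z [-0.001 -0.    -1.   ]
tip->hole in tool mm [ 0.3  0.6 -0. ]
```

View pics/w14c.png

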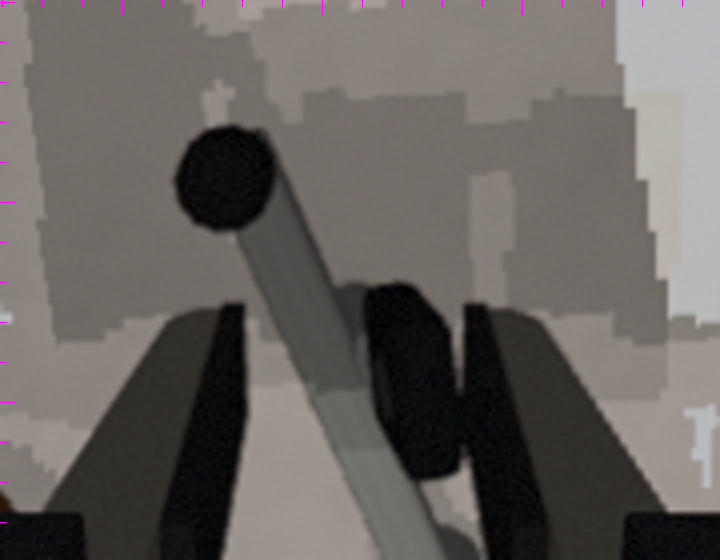

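send_rows:
  plan:
    - {"x": 0, "y": 0.3, "z": 0, "ax": 0, "ay": 0, "az": 0, "hand": 5.0}
    - {"x": 0, "y": 0, "z": 0, "ax": 0, "ay": 0, "az": 0, "hand": 5.0}
    - {"x": 0, "y": 0, "z": -2, "ax": 0, "ay": 0, "az": 0, "hand": 5.0}
    - {"x": 0, "y": 0, "z": -3, "ax": 0, "ay": 0, "az": 0, "hand": 5.0}
    - {"x": 0, "y": 0, "z": -3, "ax": 0, "ay": 0, "az": 0, "hand": 5.0}
    - {"x": 0, "y": 0, "z": -2, "ax": 0, "ay": 0, "az": 0, "hand": 5.0}
    - {"x": 0, "y": 0, "z": 0, "ax": 0, "ay": 0, "az": 0, "hand": 5.0}

```text
clock: 11.5
tool_pos: [0.5208, 0.1001, 0.1918]
orientation: [0.034, 0.999, 0.001, 0.003]
force: [1.0, -0.0, -0.9]
opening: 0.543
```

```bash
python3 - <<'E'
from arc import *
p,R,_=rep()
w=Cam("wrist"); w.crop("w15c.png",170,130,350,270,4)
s=Cam("scene"); s.crop("s15.png",210,130,290,190,10)
E
```

```text
tcp [0.5208 0.1001 0.1918] tip [0.5256 0.0999 0.1339] r 0.0567 ang 188.35 force [ 1.  -0.  -0.9] mom [0.01 0.02 0.02] open 0.543 t 11.5
jaw deg 86.1 tilt z [ 0.005  0.001 -1.   ]
tip->hole in tool mm [ 2.7 -3.2 -0. ]
```

View pics/w15c.png

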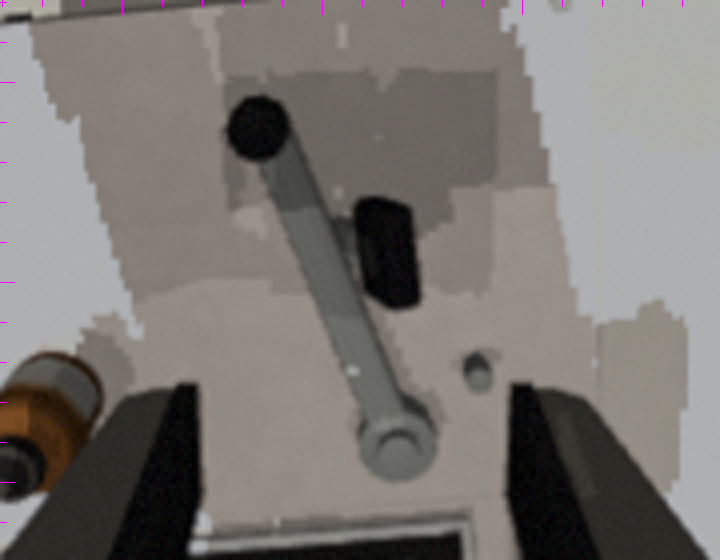

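View pics/s15.png

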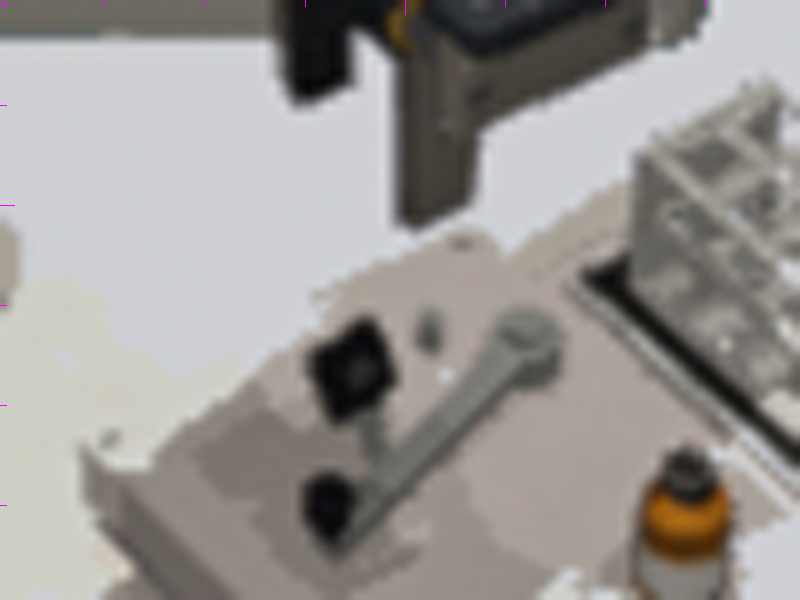

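The pin stands in the hole and holds the lever; it leans slightly in the loose hole. Next is the dial.

send_rows:
  plan:
    - {"x": -0.2, "y": -1.8, "z": 0, "ax": 0, "ay": 0, "az": 0, "hand": 5.0}
    - {"x": -0.4, "y": -3.5, "z": 0, "ax": 0, "ay": 0, "az": 0, "hand": 5.0}
    - {"x": -0.4, "y": -3.5, "z": 0, "ax": 0, "ay": 0, "az": 0, "hand": 5.0}
    - {"x": -0.4, "y": -3.5, "z": 0, "ax": 0, "ay": 0, "az": 0, "hand": 5.0}
    - {"x": -0.2, "y": -1.9, "z": 0, "ax": 0, "ay": 0, "az": 0, "hand": 5.0}
    - {"x": 0, "y": 0, "z": 0, "ax": 0, "ay": 0, "az": -0.14, "hand": 5.0}
    - {"x": 0, "y": 0, "z": 0, "ax": 0, "ay": 0, "az": -0.14, "hand": 5.0}
    - {"x": 0, "y": 0, "z": 0, "ax": 0, "ay": 0, "az": -0.14, "hand": 5.0}
    - {"x": 0, "y": 0, "z": 0, "ax": 0, "ay": 0, "az": 0, "hand": 5.0}

```text
clock: 12.5
tool_pos: [0.5243, -0.0431, 0.1874]
orientation: [-0.176, 0.984, 0.0, -0.001]
force: [0.4, 0.1, 0.4]
opening: 0.542
```

```bash
python3 - <<'E'
from arc import *
p,R,_=rep()
w=Cam("wrist"); w.crop("w16c.png",180,110,340,260,4.5)
E
```

```text
tcp [ 0.5243 -0.0431  0.1874] tip [ 0.5284 -0.0415  0.1294] r 0.1588 ang 250.39 force [0.4 0.1 0.4] mom [ 0.09 -0.06 -0.01] open 0.542 t 12.5
jaw deg 110.2 tilt z [-0.003  0.    -1.   ]
tip->hole in tool mm [-42.5 131.7   0. ]
```

View pics/w16c.png

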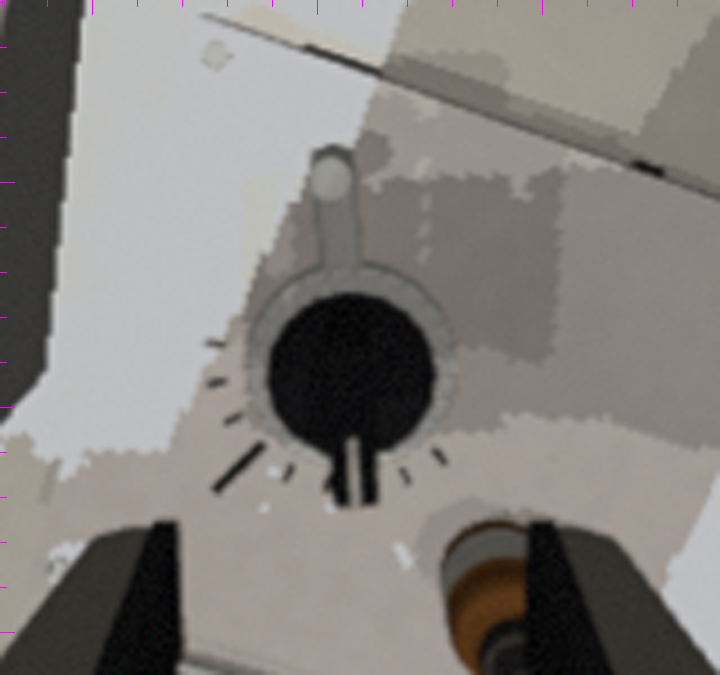

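```bash
python3 - <<'E'
from arc import *
p,R,_=tool(); w=Cam("wrist")
P=lambda x,y:(180+x/4.5-.5,110+y/4.5-.5)
ax=w.plane(P(352,372),.063); print("axis disc",ax, "ring",w.plane(P(351,368),.056))
n=w.plane(P(357,503),.064); n0=w.plane(P(353,440),.1)
peg=w.plane(P(331,178),.079); lm0=w.plane(P(262,445),.045); lm1=w.plane(P(215,491),.045)
yaw=1.3
for nm,q in [("nose",n),("n0",n0),("peg",peg),("lm0",lm0),("lm1",lm1)]+[(f"m{i}",w.plane(P(*u),.045)) for i,u in enumerate([(440,457),(404,476),(328,487),(290,471),(233,419),(217,382),(215,343)])]:
    d=q-ax; print(nm,q.round(4),"r",(np.hypot(*d[:2])*1000).round(1),"ang shaker",(np.degrees(np.arctan2(d[1],d[0]))-yaw).round(1))
print("rel to tcp tool mm",(R.inv().apply(ax-p)*1000).round(1))
o=w.plane(P(497,640),.105); print("oilcap",o)
E
```

```text
axis disc [ 0.52508575 -0.04394586  0.063     ] ring [ 0.52612068 -0.04381707  0.056     ]
nose [ 0.5547 -0.0319  0.064 ] r 32.0 ang shaker 20.7
n0 [ 0.5286 -0.0425  0.1   ] r 3.8 ang shaker 21.3
peg [ 0.4828 -0.0639  0.079 ] r 46.8 ang shaker -156.0
lm0 [ 0.5553 -0.0568  0.045 ] r 32.9 ang shaker -24.4
lm1 [ 0.571 -0.064  0.045] r 50.1 ang shaker -24.9
m0 [ 0.5432 -0.014   0.045 ] r 35.0 ang shaker 57.6
m1 [ 0.551  -0.0207  0.045 ] r 34.8 ang shaker 40.6
m2 [ 0.5603 -0.0376  0.045 ] r 35.7 ang shaker 8.9
m3 [ 0.5595 -0.048   0.045 ] r 34.6 ang shaker -8.0
m4 [ 0.5513 -0.0658  0.045 ] r 34.1 ang shaker -41.1
m5 [ 0.5436 -0.0725  0.045 ] r 34.0 ang shaker -58.3
m6 [ 0.5344 -0.076   0.045 ] r 33.4 ang shaker -75.2
rel to tcp tool mm [ -0.5  -1.2 124.6]
oilcap [5.58433603e-01 4.65220040e-04 1.05000000e-01]
```

```bash
python3 - <<'E'
from arc import *
from scipy.optimize import least_squares
P=lambda x,y:(180+x/4.5-.5,110+y/4.5-.5)
p,R,_=tool(); w=Cam("wrist")
pts=[(440,457),(404,476),(328,487),(290,471),(233,419),(217,382),(215,343)]; v=np.array([0,.3,.9,1.2,1.8,2.1,2.4])
Q=np.array([w.plane(P(*u),.045)[:2] for u in pts])
f=lambda x:(x[:2]+x[3]*np.stack([np.cos(np.radians(60)-v+x[2]),np.sin(np.radians(60)-v+x[2])],1)-Q).ravel()*1000
r=least_squares(f,[.525,-.044,.02,.035],x_scale=[.01,.01,.1,.01]); print(r.x,np.degrees(r.x[2]),r.fun.round(2))
c=r.x[:2]
n=w.plane(P(357,503),.064); n0=w.plane(P(353,440),.064);print("nose",np.degrees(np.arctan2(*(n[:2]-c)[::-1]))-np.degrees(r.x[2]),np.linalg.norm(n[:2]-c))
print("line dir",np.degrees(np.arctan2(*(n-n0)[[1,0]]))-np.degrees(r.x[2]))
lm=w.plane(P(240,466),.045)[:2]; print("long",np.degrees(np.arctan2(*(lm-c)[::-1]))-np.degrees(r.x[2]))
print((R.inv().apply([*c-p[:2],0])*1000).round(1))
E
```

```text
[ 0.5269879  -0.04324833  0.01011292  0.03355941] 0.5794275107200807 [-0.06 -0.11  0.04  0.41 -0.46 -0.41  0.42 -0.03  0.09 -0.18  0.02  0.24
 -0.05  0.08]
nose 21.425785254662372 0.03028298858205254
line dir 22.725861009540733
long -25.93678117031382
[-2.1 -1.1 -0. ]
```

send_rows:
  plan:
    - {"x": -0.15, "y": -0.1, "z": 0, "ax": 0, "ay": 0, "az": -0.05, "hand": 3.2}
    - {"x": 0, "y": 0, "z": 2.0, "ax": 0, "ay": 0, "az": 0, "hand": 3.2}
    - {"x": 0, "y": 0, "z": 2.5, "ax": 0, "ay": 0, "az": 0, "hand": 3.2}
    - {"x": 0, "y": 0, "z": 1.0, "ax": 0, "ay": 0, "az": 0, "hand": 3.2}
    - {"x": 0, "y": 0, "z": 0, "ax": 0, "ay": 0, "az": 0, "hand": 3.2}
  newtons: 15

```text
clock: 13.15
tool_pos: [0.5259, -0.0433, 0.1326]
orientation: [-0.199, 0.98, 0.0, -0.002]
force: [-0.1, 0.8, 0.9]
opening: 0.349
```

```bash
python3 - <<'E'
from arc import *
p,R,_=rep()
w=Cam("wrist"); w.crop("w17c.png",180,110,340,260,4.5,[w.proj([.5265,-.0434,.1])[0]])
print((R.inv().apply([.5265-p[0],-.0434-p[1],0])*1000).round(1))
E
```

```text
tcp [ 0.5259 -0.0433  0.1326] tip [ 0.5298 -0.0415  0.0746] r 0.1583 ang 250.87 force [-0.1  0.8  0.9] mom [ 0.02 -0.03 -0.01] open 0.349 t 13.15
jaw deg 112.9 tilt z [-0.003  0.    -1.   ]
tip->hole in tool mm [-4.730e+01  1.302e+02  1.000e-01]
[-0.5 -0.4 -0. ]
```

View pics/w17c.png

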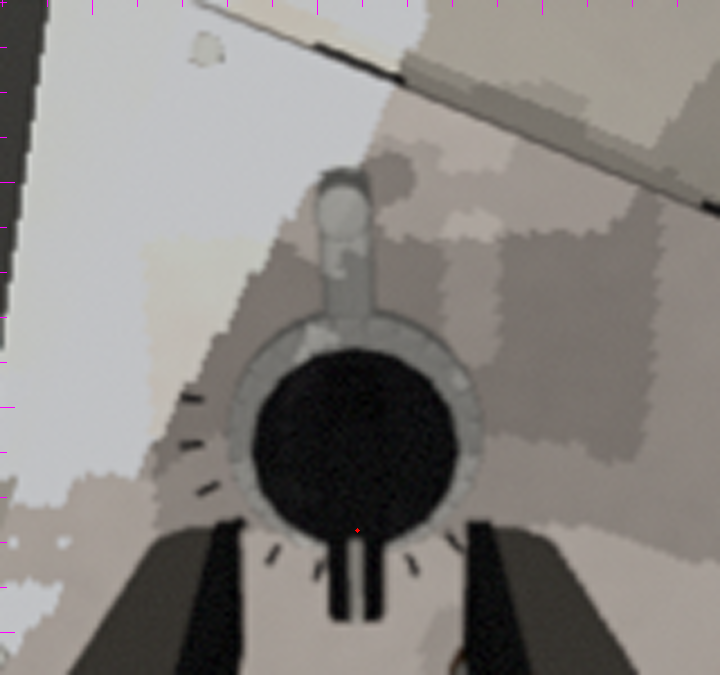

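send_rows:
  plan:
    - {"x": -0.03, "y": -0.02, "z": 2.0, "ax": 0, "ay": 0, "az": 0, "hand": 3.2}
    - {"x": 0, "y": 0, "z": 1.8, "ax": 0, "ay": 0, "az": 0, "hand": 3.2}
    - {"x": 0, "y": 0, "z": 0.8, "ax": 0, "ay": 0, "az": 0, "hand": 3.2}
    - {"x": 0, "y": 0, "z": 0, "ax": 0, "ay": 0, "az": 0, "hand": 2.0}
    - {"x": 0, "y": 0, "z": 0, "ax": 0, "ay": 0, "az": 0, "hand": 0.5}
    - {"x": 0, "y": 0, "z": 0, "ax": 0, "ay": 0, "az": 0, "hand": 0.5}
    - {"x": 0, "y": 0, "z": 0, "ax": 0, "ay": 0, "az": 0, "hand": 0.5}
  newtons: 15

```text
clock: 13.9
tool_pos: [0.5276, -0.0424, 0.0891]
orientation: [-0.199, 0.98, 0.001, 0.0]
force: [-0.7, 8.2, 4.2]
opening: 0.108
```

```bash
python3 - <<'E'
from arc import *
p,R,_=rep()
w=Cam("wrist"); w.crop("w18c.png",180,110,340,260,4.5)
E
```

```text
tcp [ 0.5276 -0.0424  0.0891] tip [ 0.5318 -0.0405  0.0311] r 0.1568 ang 251.43 force [-0.7  8.2  4.2] mom [1.51 0.3  0.03] open 0.108 t 13.9
jaw deg 112.9 tilt z [ 0.001  0.002 -1.   ]
tip->hole in tool mm [-45.2 130.    0.3]
```

View pics/w18c.png

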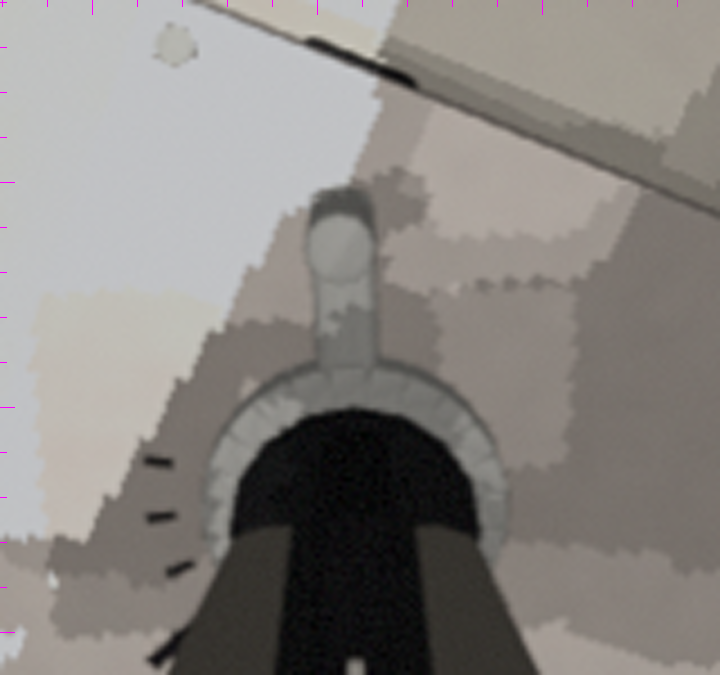

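send_rows:
  plan:
    - {"x": 0, "y": 0.1, "z": 0, "ax": 0, "ay": 0, "az": 0.06, "hand": 0.5}
    - {"x": 0, "y": 0, "z": 0, "ax": 0, "ay": 0, "az": 0.12, "hand": 0.5}
    - {"x": 0, "y": 0, "z": 0, "ax": 0, "ay": 0, "az": 0.14, "hand": 0.5}
    - {"x": 0, "y": 0, "z": 0, "ax": 0, "ay": 0, "az": 0.14, "hand": 0.5}
    - {"x": 0, "y": 0, "z": 0, "ax": 0, "ay": 0, "az": 0.14, "hand": 0.5}
    - {"x": 0, "y": 0, "z": 0, "ax": 0, "ay": 0, "az": 0.14, "hand": 0.5}
    - {"x": 0, "y": 0, "z": 0, "ax": 0, "ay": 0, "az": 0.096, "hand": 0.5}
    - {"x": 0, "y": 0, "z": 0, "ax": 0, "ay": 0, "az": 0, "hand": 0.5}
  newtons: 20

```text
clock: 14.75
tool_pos: [0.5275, -0.0434, 0.0891]
orientation: [0.217, 0.976, -0.001, 0.001]
force: [-0.6, -4.8, 1.9]
opening: 0.106
```

```bash
python3 - <<'E'
from arc import *
p,R,_=rep()
w=Cam("wrist"); w.crop("w19c.png",180,110,340,260,4.5)
E
```

```text
tcp [ 0.5275 -0.0434  0.0891] tip [ 0.5316 -0.0454  0.0311] r 0.1614 ang 251.94 force [-0.6 -4.8  1.9] mom [-0.98  0.25 -0.03] open 0.106 t 14.75
jaw deg 64.9 tilt z [ 0.001 -0.001 -1.   ]
tip->hole in tool mm [ 68.3 125.   -0.2]
```

View pics/w19c.png

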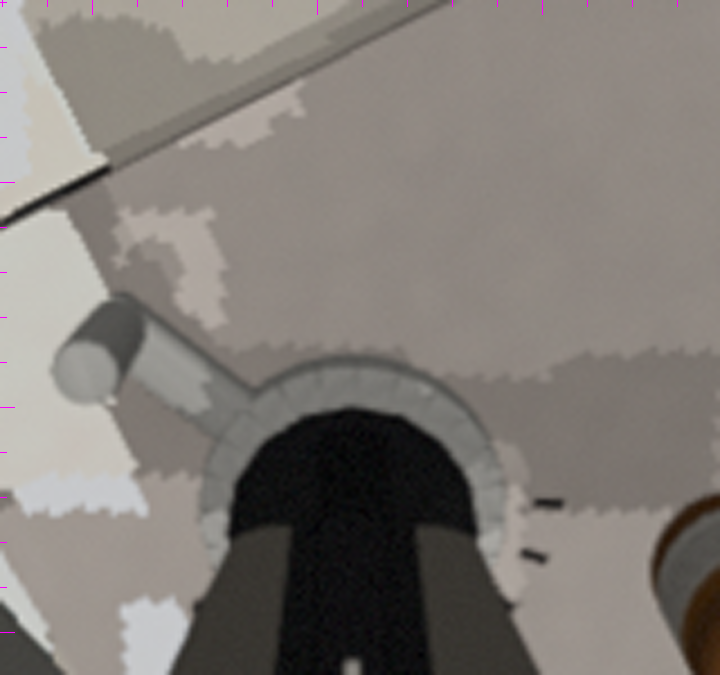

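Rotated. Next I'll release the knob, lift and check the pointer against the long mark.

send_rows:
  plan:
    - {"x": 0, "y": 0.05, "z": 0, "ax": 0, "ay": 0, "az": 0, "hand": 1.5}
    - {"x": 0, "y": 0, "z": 0, "ax": 0, "ay": 0, "az": 0, "hand": 3.0}
    - {"x": 0, "y": 0, "z": 0, "ax": 0, "ay": 0, "az": 0, "hand": 3.2}
    - {"x": 0, "y": 0, "z": -1.5, "ax": 0, "ay": 0, "az": 0, "hand": 3.2}
    - {"x": 0, "y": 0, "z": -3, "ax": 0, "ay": 0, "az": 0, "hand": 3.2}
    - {"x": 0, "y": 0, "z": -3.5, "ax": 0, "ay": 0, "az": 0, "hand": 4.5}
    - {"x": 0, "y": 0, "z": -2.0, "ax": 0, "ay": 0, "az": 0, "hand": 4.5}
    - {"x": 0, "y": 0, "z": 0, "ax": 0, "ay": 0, "az": 0, "hand": 4.5}

```text
clock: 15.6
tool_pos: [0.5291, -0.0421, 0.191]
orientation: [0.215, 0.977, 0.0, 0.003]
force: [0.2, -0.3, -0.3]
opening: 0.488
```

```bash
python3 - <<'E'
from arc import *
p,R,_=rep()
w=Cam("wrist"); w.crop("w20c.png",180,110,340,260,4.5)
E
```

```text
tcp [ 0.5291 -0.0421  0.191 ] tip [ 0.5335 -0.044   0.133 ] r 0.1596 ang 252.42 force [ 0.2 -0.3 -0.3] mom [0.03 0.   0.  ] open 0.488 t 15.6
jaw deg 65.1 tilt z [ 0.005 -0.    -1.   ]
tip->hole in tool mm [ 6.900e+01  1.232e+02 -1.000e-01]
```

View pics/w20c.png

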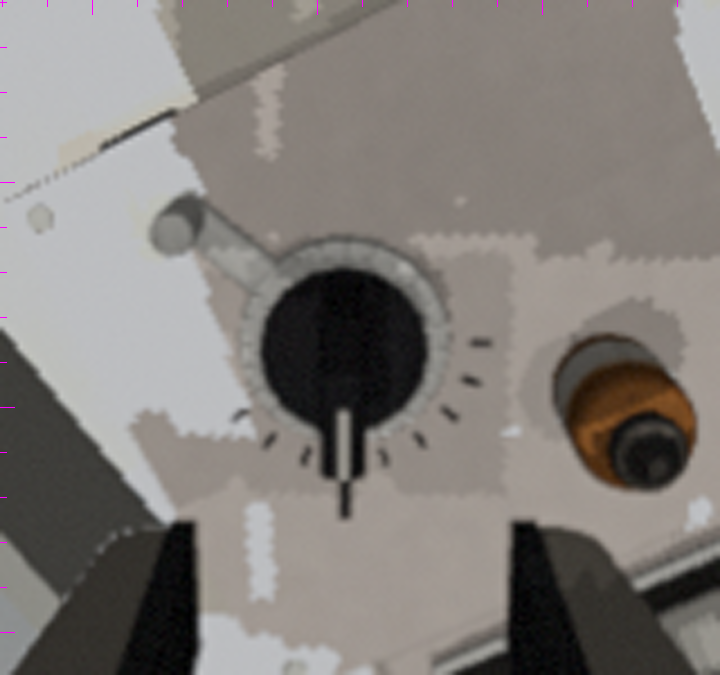

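```bash
python3 - <<'E'
from arc import *
P=lambda x,y:(180+x/4.5-.5,110+y/4.5-.5)
p,R,_=tool(); w=Cam("wrist")
ax=np.array([.527,-.0432])
peg=w.plane(P(173,233),.079); d=peg[:2]-ax; print("peg",peg,np.hypot(*d),np.degrees(np.arctan2(d[1],d[0]))%360)
n0=w.plane(P(344,412),.064); n1=w.plane(P(344,476),.064); l0=w.plane(P(344.5,485),.045); l1=w.plane(P(345,516),.045)
A=lambda q:np.degrees(np.arctan2(*(q[:2]-ax)[::-1]))
print("pointer",A(n1),np.degrees(np.arctan2(*(n1-n0)[[1,0]])),"mark",A(l0),A(l1),np.degrees(np.arctan2(*(l1-l0)[[1,0]])), np.hypot(*(l1[:2]-ax)))
print("disc",w.plane(P(345,349),.063))
print(delta([peg[0],peg[1],p[2]]))
E
```

```text
peg [ 0.48136217 -0.06288939  0.079     ] 0.04970395584360141 203.33666548764614
pointer -27.102256603233936 -25.034405421769826 mark -26.53607085529338 -26.097278435294804 -24.166528843915277 0.04566858465965597
disc [ 0.52369794 -0.04250836  0.063     ]
[ 3.27 -3.82 -0.13]
```

The pointer lies on the long mark, within about 1°. Now I'll go above the ring peg.

send_rows:
  plan:
    - {"x": 1.6, "y": -1.9, "z": 0, "ax": 0, "ay": 0, "az": 0, "hand": 3.5}
    - {"x": 1.65, "y": -1.9, "z": 0, "ax": 0, "ay": 0, "az": 0, "hand": 3.5}
    - {"x": 0, "y": 0, "z": 0, "ax": 0, "ay": 0, "az": -0.14, "hand": 3.5}
    - {"x": 0, "y": 0, "z": 1.0, "ax": 0, "ay": 0, "az": -0.14, "hand": 3.5}
    - {"x": 0, "y": 0, "z": 1.0, "ax": 0, "ay": 0, "az": -0.14, "hand": 3.5}
    - {"x": 0, "y": 0, "z": 1.0, "ax": 0, "ay": 0, "az": -0.14, "hand": 3.5}
    - {"x": 0, "y": 0, "z": 1.0, "ax": 0, "ay": 0, "az": -0.14, "hand": 3.5}
    - {"x": 0, "y": 0, "z": 1.0, "ax": 0, "ay": 0, "az": -0.14, "hand": 3.5}
    - {"x": 0, "y": 0, "z": 0, "ax": 0, "ay": 0, "az": 0, "hand": 3.5}

```text
clock: 16.6
tool_pos: [0.4798, -0.0626, 0.1355]
orientation: [-0.202, 0.979, 0.001, -0.002]
force: [0.4, 0.6, 0.2]
opening: 0.378
```

```bash
python3 - <<'E'
from arc import *
p,R,_=rep()
w=Cam("wrist"); w.crop("w21c.png",180,130,340,280,4.5,[w.proj([.482,-.0634,.079])[0]])
print((R.inv().apply(np.array([.482,-.0634,.079])-p)*1000).round(1))
E
```

```text
tcp [ 0.4798 -0.0626  0.1355] tip [ 0.4836 -0.0608  0.0775] r 0.1953 ang 239.85 force [0.4 0.6 0.2] mom [ 0.07  0.05 -0.03] open 0.378 t 16.6
jaw deg 113.4 tilt z [-0.005  0.001 -1.   ]
tip->hole in tool mm [-9.840e+01  1.292e+02 -1.000e-01]
[-2.  -1.8 56.5]
```

View pics/w21c.png

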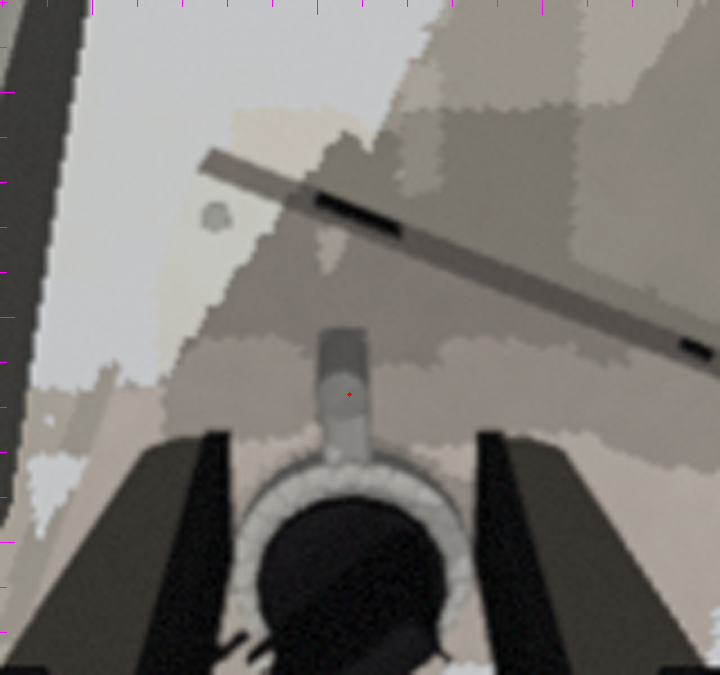

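send_rows:
  plan:
    - {"x": -0.15, "y": -0.3, "z": 1.0, "ax": 0, "ay": 0, "az": 0, "hand": 3.5}
    - {"x": 0, "y": 0, "z": 2.0, "ax": 0, "ay": 0, "az": 0, "hand": 3.5}
    - {"x": 0, "y": 0, "z": 2.0, "ax": 0, "ay": 0, "az": 0, "hand": 3.5}
    - {"x": 0, "y": 0, "z": 1.4, "ax": 0, "ay": 0, "az": 0, "hand": 3.0}
    - {"x": 0, "y": 0, "z": 0, "ax": 0, "ay": 0, "az": 0, "hand": 2.0}
    - {"x": 0, "y": 0, "z": 0, "ax": 0, "ay": 0, "az": 0, "hand": 0.5}
    - {"x": 0, "y": 0, "z": 0, "ax": 0, "ay": 0, "az": 0, "hand": 0.5}
    - {"x": 0, "y": 0, "z": 0, "ax": 0, "ay": 0, "az": 0, "hand": 0.5}
  newtons: 20

```text
clock: 17.45
tool_pos: [0.4844, -0.0649, 0.0745]
orientation: [-0.201, 0.98, 0.0, 0.0]
force: [-0.6, 2.3, -4.9]
opening: 0.097
```

```bash
python3 - <<'E'
import arc
from arc import *
p,R,_=rep()
arc.piv=np.array([.527,-.0432]); step(-6)
d=p[:2]-arc.piv; print(np.hypot(*d),np.degrees(np.arctan2(d[1],d[0]))%360)
w=Cam("wrist"); w.crop("w22c.png",180,130,340,280,4.5)
s=Cam("scene"); s.crop("s22.png",240,170,320,230,10)
E
```

```text
tcp [ 0.4844 -0.0649  0.0745] tip [ 0.4886 -0.0632  0.0165] r 0.195 ang 241.46 force [-0.6  2.3 -4.9] mom [0.36 0.02 0.04] open 0.097 t 17.45
jaw deg 113.2 tilt z [ 0.  0. -1.]
tip->hole in tool mm [-94.4 133.6   0. ]
step -6 [ 0.007  0.501 -0.   ] az 0.10471975511965978
0.047840953859703196 207.03819622909185
```

View pics/w22c.png

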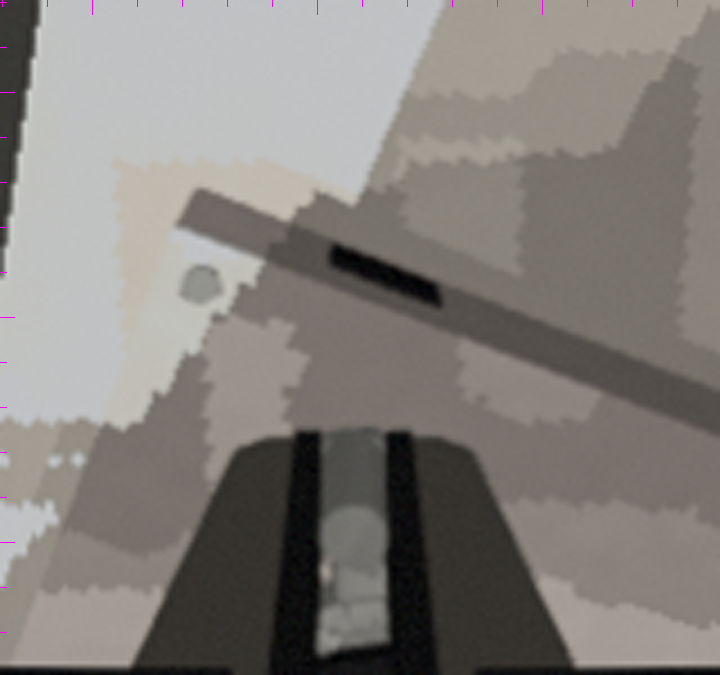

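View pics/s22.png

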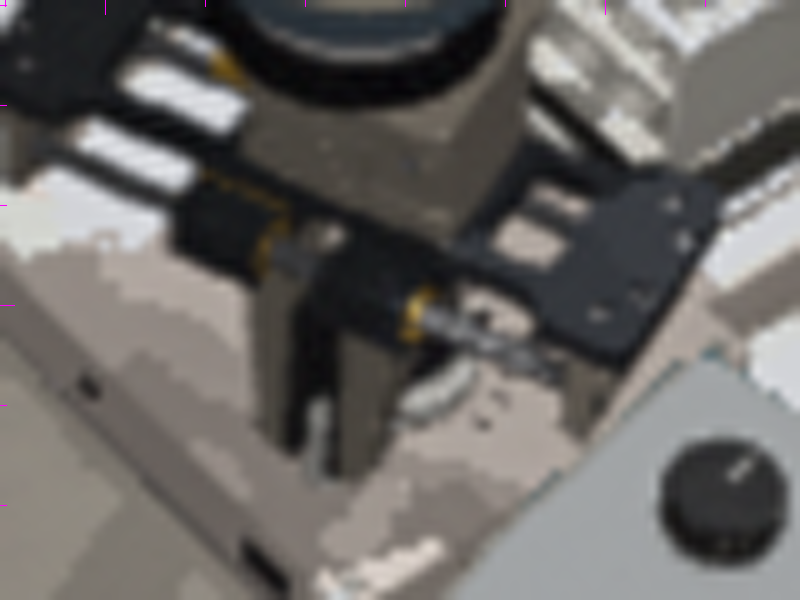

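send_rows:
  plan:
    - {"x": 0.01, "y": 0.5, "z": 0, "ax": 0, "ay": 0, "az": 0.105, "hand": 0.5}
    - {"x": 0.01, "y": 0.5, "z": 0, "ax": 0, "ay": 0, "az": 0.105, "hand": 0.5}
    - {"x": 0.01, "y": 0.5, "z": 0, "ax": 0, "ay": 0, "az": 0.105, "hand": 0.5}
    - {"x": 0.01, "y": 0.5, "z": 0, "ax": 0, "ay": 0, "az": 0.105, "hand": 0.5}
    - {"x": 0.01, "y": 0.5, "z": 0, "ax": 0, "ay": 0, "az": 0.105, "hand": 0.5}
    - {"x": 0.01, "y": 0.5, "z": 0, "ax": 0, "ay": 0, "az": 0.105, "hand": 0.5}
    - {"x": 0.01, "y": 0.5, "z": 0, "ax": 0, "ay": 0, "az": 0.105, "hand": 0.5}
    - {"x": 0, "y": 0, "z": 0, "ax": 0, "ay": 0, "az": 0, "hand": 0.5}

```text
clock: 18.35
tool_pos: [0.4804, -0.0309, 0.0744]
orientation: [0.165, 0.986, -0.0, -0.0]
force: [-1.9, 2.1, 0.4]
opening: 0.099
```

```bash
cat > r.py <<'E'
import arc
from arc import *
p,R,s=rep()
arc.piv=np.array([.527,-.0432]); step(-6)
d=p[:2]-arc.piv; print(np.hypot(*d),np.degrees(np.arctan2(d[1],d[0]))%360)
print("force tool",R.inv().apply(s["force"]).round(1))
E
python3 r.py
```

```text
tcp [ 0.4804 -0.0309  0.0744] tip [ 0.4847 -0.0323  0.0164] r 0.1707 ang 235.36 force [-1.9  2.1  0.4] mom [0.31 0.31 0.01] open 0.099 t 18.35
jaw deg 71.1 tilt z [-0. -0. -1.]
tip->hole in tool mm [  6.  134.5  -0. ]
step -6 [ 0.01   0.504 -0.   ] az 0.10471975511965978
0.0481813005268172 165.1737296680379
force tool [ 2.5  1.4 -0.4]
```

send_rows:
  plan:
    - {"x": 0.01, "y": 0.5, "z": 0, "ax": 0, "ay": 0, "az": 0.105, "hand": 0.5}
    - {"x": 0.01, "y": 0.4, "z": 0, "ax": 0, "ay": 0, "az": 0.084, "hand": 0.5}
    - {"x": 0, "y": 0.15, "z": 0, "ax": 0, "ay": 0, "az": 0.03, "hand": 0.5}
    - {"x": 0, "y": 0, "z": 0, "ax": 0, "ay": 0, "az": 0, "hand": 0.5}

```text
clock: 18.75
tool_pos: [0.4841, -0.0214, 0.0743]
orientation: [0.27, 0.963, -0.0, -0.0]
force: [-3.5, 0.2, 3.1]
opening: 0.101
```

```bash
python3 r.py
```

```text
tcp [ 0.4841 -0.0214  0.0743] tip [ 0.4879 -0.0237  0.0163] r 0.1618 ang 234.56 force [-3.5  0.2  3.1] mom [-0.03  0.63 -0.03] open 0.101 t 18.75
jaw deg 58.7 tilt z [-0.001 -0.    -1.   ]
tip->hole in tool mm [ 32.8 121.1  -0. ]
step -6 [ 0.012  0.504 -0.   ] az 0.10471975511965978
0.04815393981075191 153.09306876502833
force tool [ 3.1 -1.6 -3.1]
```

send_rows:
  plan:
    - {"x": 0, "y": 0.15, "z": 0, "ax": 0, "ay": 0, "az": 0.03, "hand": 0.5}
    - {"x": 0, "y": 0.15, "z": 0, "ax": 0, "ay": 0, "az": 0.03, "hand": 0.5}
    - {"x": 0, "y": 0, "z": 0, "ax": 0, "ay": 0, "az": 0, "hand": 0.5}
  newtons: 30

```text
clock: 19.05
tool_pos: [0.4851, -0.0193, 0.0743]
orientation: [0.298, 0.955, -0.001, -0.001]
force: [-4.9, -3.0, 4.6]
opening: 0.094
```

```bash
python3 r.py
```

```text
tcp [ 0.4851 -0.0193  0.0743] tip [ 0.4888 -0.0219  0.0163] r 0.1598 ang 234.44 force [-4.9 -3.   4.6] mom [-0.54  0.89 -0.06] open 0.094 t 19.05
jaw deg 55.3 tilt z [-0.002 -0.001 -1.   ]
tip->hole in tool mm [ 3.970e+01  1.169e+02 -1.000e-01]
step -6 [ 0.017  0.504 -0.001] az 0.10471975511965978
0.04819477940032182 150.27326521280483
force tool [ 2.3 -5.2 -4.6]
```

send_rows:
  plan:
    - {"x": 0, "y": 0.15, "z": 0, "ax": 0, "ay": 0, "az": 0, "hand": 0.5}
    - {"x": 0, "y": 0.15, "z": 0, "ax": 0, "ay": 0, "az": 0, "hand": 0.5}
    - {"x": 0, "y": 0, "z": 0, "ax": 0, "ay": 0, "az": 0, "hand": 0.5}

```text
clock: 19.35
tool_pos: [0.4854, -0.0187, 0.0741]
orientation: [0.297, 0.955, -0.002, -0.002]
force: [-8.9, -16.5, 9.6]
opening: 0.095
```

```bash
python3 r.py
```

```text
tcp [ 0.4854 -0.0187  0.0741] tip [ 0.4888 -0.0214  0.0161] r 0.1594 ang 234.36 force [ -8.9 -16.5   9.6] mom [-3.12  1.76 -0.02] open 0.095 t 19.35
jaw deg 55.5 tilt z [-0.004 -0.004 -1.   ]
tip->hole in tool mm [ 39.1 116.6  -0.6]
step -6 [ 0.009  0.506 -0.003] az 0.10471975511965978
0.04831368821376272 149.5003356755204
force tool [ -2.  -18.6  -9.5]
```

The tangential force climbed to 18.6 N while the peg barely moved, so the ring is against its stop. Now I'll release and lift.

send_rows:
  plan:
    - {"x": 0, "y": 0, "z": 0, "ax": 0, "ay": 0, "az": 0, "hand": 1.5}
    - {"x": 0, "y": -0.15, "z": 0, "ax": 0, "ay": 0, "az": 0, "hand": 2.5}
    - {"x": 0, "y": -0.15, "z": 0, "ax": 0, "ay": 0, "az": 0, "hand": 3.0}
    - {"x": 0, "y": 0, "z": 0, "ax": 0, "ay": 0, "az": 0, "hand": 3.0}
    - {"x": 0, "y": 0, "z": -1.5, "ax": 0, "ay": 0, "az": 0, "hand": 3.0}
    - {"x": 0, "y": 0, "z": -3, "ax": 0, "ay": 0, "az": 0, "hand": 3.0}
    - {"x": -1.5, "y": 0, "z": -4, "ax": 0, "ay": 0, "az": 0, "hand": 5.0}
    - {"x": -2.5, "y": 0, "z": -4, "ax": 0, "ay": 0, "az": 0, "hand": 5.0}
    - {"x": 0, "y": 0, "z": 0, "ax": 0, "ay": 0, "az": 0, "hand": 5.0}

```text
clock: 20.25
tool_pos: [0.5245, -0.0429, 0.2048]
orientation: [0.299, 0.954, 0.001, 0.006]
force: [1.1, 0.0, -0.4]
opening: 0.535
```

```bash
python3 - <<'E'
from arc import *
p,R,_=rep()
w=Cam("wrist"); w.crop("w23c.png",180,90,340,240,4.5)
s=Cam("scene"); s.crop("s23.png",210,130,340,235,6)
E
```

```text
tcp [ 0.5245 -0.0429  0.2048] tip [ 0.5288 -0.0455  0.1468] r 0.1625 ang 251.02 force [ 1.1  0.  -0.4] mom [ 0.   -0.04 -0.04] open 0.535 t 20.25
jaw deg 55.2 tilt z [ 0.011 -0.001 -1.   ]
tip->hole in tool mm [ 86.4 113.3  -0.2]
```

View pics/w23c.png

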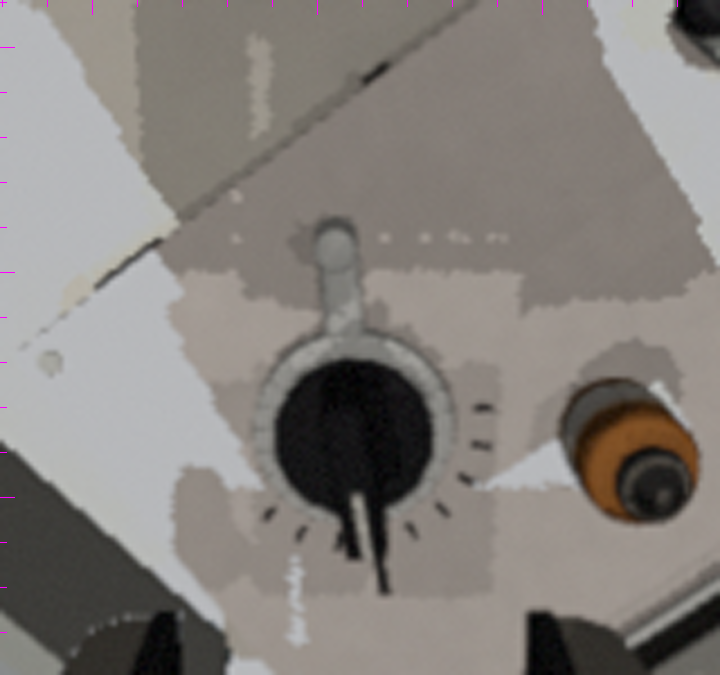

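View pics/s23.png

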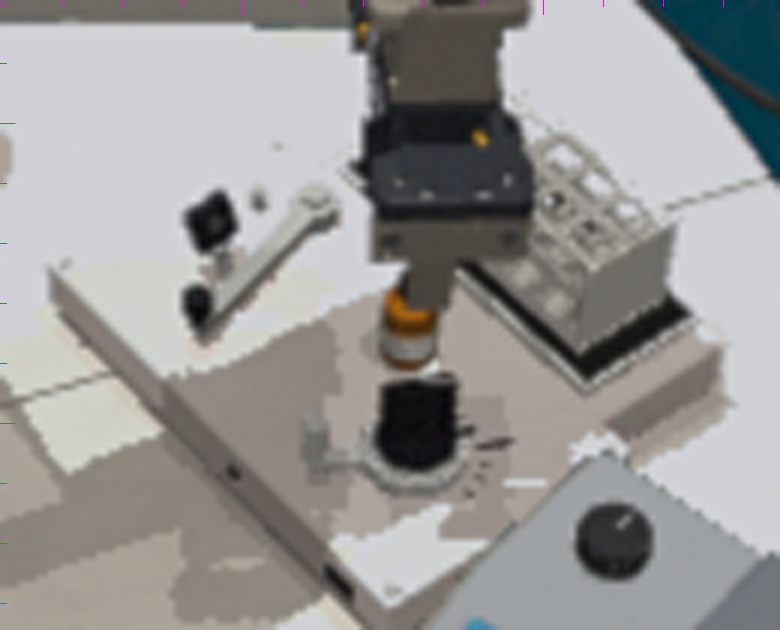

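```bash
python3 - <<'E'
from arc import *
P=lambda x,y:(180+x/4.5-.5,90+y/4.5-.5)
p,R,_=tool(); w=Cam("wrist"); ax=np.array([.527,-.0432])
A=lambda q:np.degrees(np.arctan2(*(q[:2]-ax)[::-1]))
w.crop("w24.png",235,185,285,230,15)
n0=w.plane(P(357,496),.064);n1=w.plane(P(370,555),.064); l1=w.plane(P(386,592),.045); print(A(n1),np.degrees(np.arctan2(*(n1-n0)[[1,0]])),A(l1))
g=w.plane(P(334,248),.079); print("peg",A(g),np.hypot(*(g[:2]-ax)))
t=Cam("top"); t.crop("t24.png",195,130,255,190,11)
s=Cam("scene"); s.crop("s24.png",235,150,275,190,15)
E
```

```text
-32.58588409594742 -22.989911816376992 -26.94229472226201
peg 152.79141586013503 0.05555304140196029
```

View pics/w24.png

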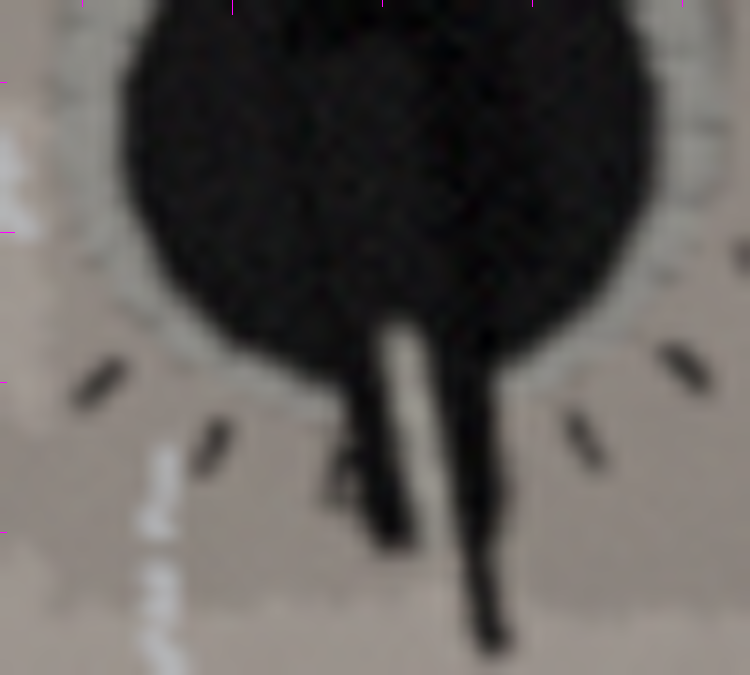

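View pics/s24.png

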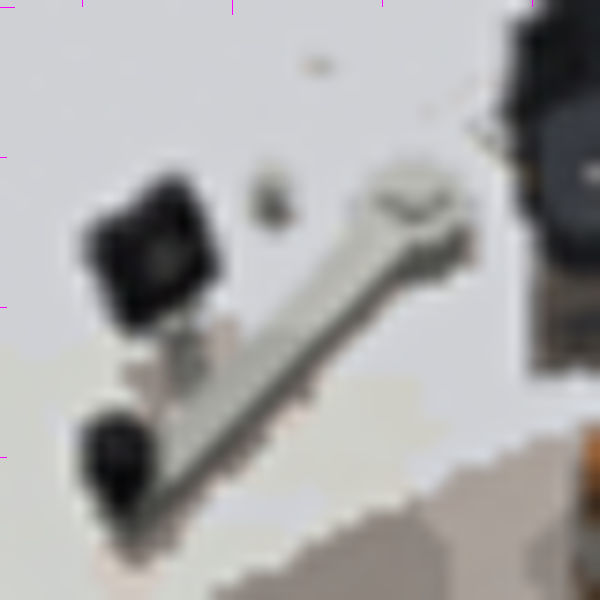

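View pics/t24.png

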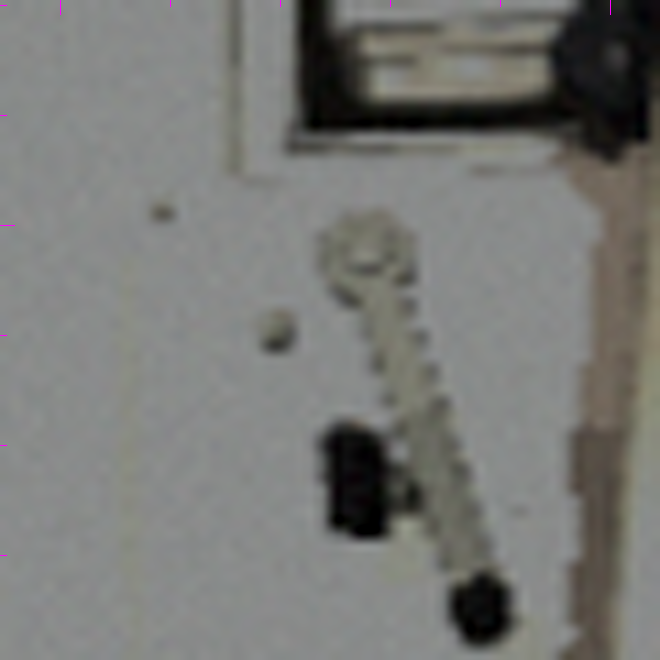

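```bash
python3 - <<'E'
from arc import *
P=lambda x,y:(235+x/15-.5,185+y/15-.5)
p,R,s=tool(); print(p,s["qvel"].round(4)); w=Cam("wrist"); ax=np.array([.527,-.0432])
A=lambda q:np.degrees(np.arctan2(*(q[:2]-ax)[::-1]))
n0=w.plane(P(400,335),.1);n1=w.plane(P(436,540),.1); l0=w.plane(P(480,575),.045); l1=w.plane(P(494,650),.045)
for q in (n0,n1,l0,l1): print(q.round(4),A(q).round(1),(np.hypot(*(q[:2]-ax))*1000).round(1))
print("dir",np.degrees(np.arctan2(*(n1-n0)[[1,0]])),np.degrees(np.arctan2(*(l1-l0)[[1,0]])))
w.crop("w25.png",235,185,285,230,15)
E
```

```text
[ 0.5173578  -0.04124363  0.19756853] [-0.0015  0.0039 -0.001  -0.0002  0.0032  0.0005]
[ 0.525  -0.0435  0.1   ] -172.2 2.0
[ 0.5378 -0.0495  0.1   ] -30.3 12.5
[ 0.5606 -0.0599  0.045 ] -26.4 37.6
[ 0.5665 -0.0626  0.045 ] -26.1 44.0
dir -25.24896244725978 -24.530195506219044
```

View pics/w25.png

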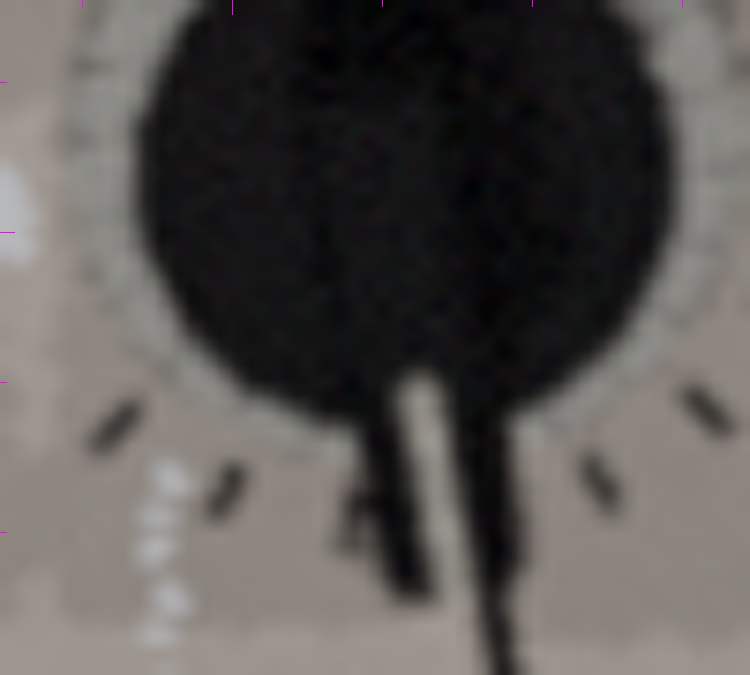

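```bash
python3 - <<'E'
from arc import *
P=lambda x,y:(235+x/15-.5,185+y/15-.5)
p,R,s=tool(); print(p,s["qvel"].round(4)); w=Cam("wrist"); ax=np.array([.527,-.0432])
w.crop("w26.png",200,150,300,245,8)
n0=w.plane(P(420,380),.1);n1=w.plane(P(452,575),.1); 
A=lambda q:np.degrees(np.arctan2(*(q[:2]-ax)[::-1]))
Q=lambda x,y:(200+x/8-.5,150+y/8-.5)
for q in (n0,n1): print(q.round(4),A(q).round(1),(np.hypot(*(q[:2]-ax))*1000).round(1))
print("dir",np.degrees(np.arctan2(*(n1-n0)[[1,0]])))
m=[w.plane(P(*u),.045) for u in [(115,428),(226,490),(600,483),(706,412)]]
print([A(q).round(1) for q in m])
E
```

```text
[ 0.51738067 -0.04124247  0.19755876] [ 0.0002  0.0014 -0.0055 -0.002   0.0035  0.0024]
[ 0.5283 -0.0441  0.1   ] -36.6 1.6
[ 0.5404 -0.05    0.1   ] -26.9 15.1
dir -25.806260444722707
[np.float64(-77.4), np.float64(-60.3), np.float64(-8.1), np.float64(9.4)]
```

View pics/w26.png

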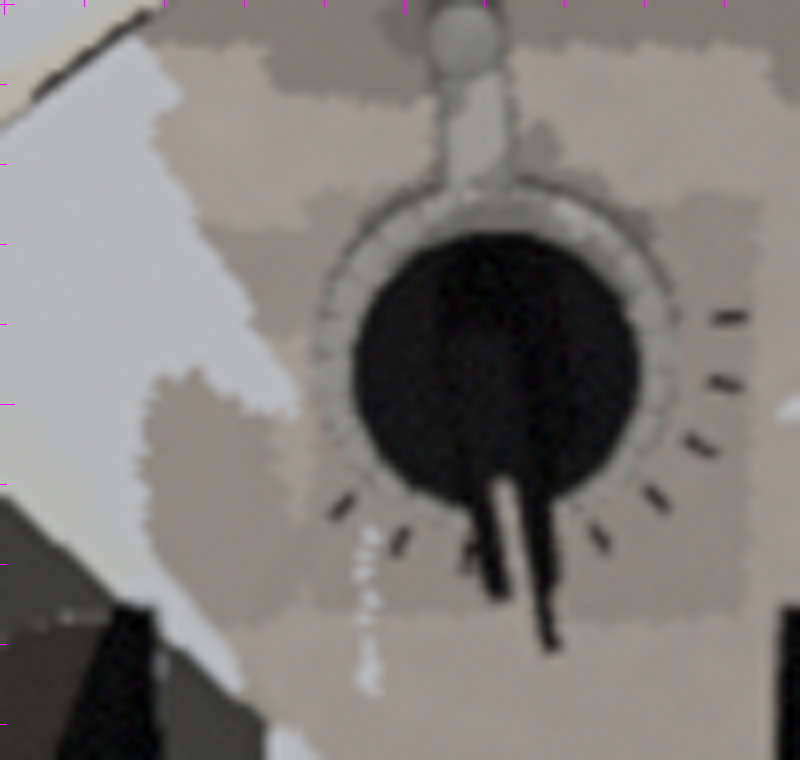

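```bash
python3 - <<'E'
from arc import *
w=Cam("wrist");t=Cam("top");s=Cam("scene"); ax=np.array([.527,-.0432])
g=w.plane((200+465/8-.5,150+42/8-.5),.079)[:2]-ax; print("peg",np.degrees(np.arctan2(g[1],g[0])),np.hypot(*g))
print("tab",tri(t,(195+358/11-.5,130+482/11-.5),s,(235+152/15-.5,150+255/15-.5)))
hd=t.plane((195+480/11-.5,130+607/11-.5),.08); pv=t.plane((195+368/11-.5,130+248/11-.5),.065); d=hd-pv
print("lever",np.degrees(np.arctan2(d[1],d[0]))%360-1-145, np.hypot(*d[:2]))
t.crop("t27.png",120,100,430,270,2.5)
E
```

```text
peg 150.67808418220548 0.047984942652111874
tab (array([0.5173174 , 0.10801028, 0.0875021 ]), np.float64(0.0005211308270828236))
lever 50.518682135244575 0.09976580738001647
```

View pics/t27.png

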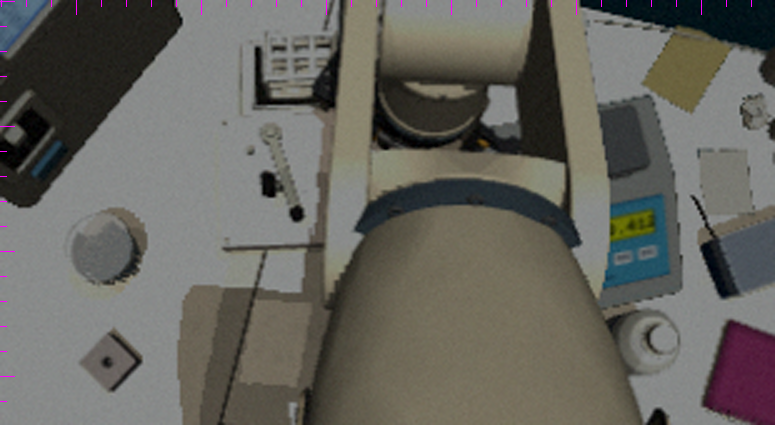

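The tab centre height is 87.5 mm, against about 86 mm when seated. I'll look from close by to be sure the pin is fully down.

send_rows:
  plan:
    - {"x": 1.0, "y": 1.5, "z": 0, "ax": 0, "ay": 0, "az": 0, "hand": 5.0}
    - {"x": 2.0, "y": 3.0, "z": 0, "ax": 0, "ay": 0, "az": 0, "hand": 5.0}
    - {"x": 2.0, "y": 3.0, "z": 0, "ax": 0, "ay": 0, "az": 0, "hand": 5.0}
    - {"x": 1.0, "y": 2.5, "z": 0, "ax": 0, "ay": 0, "az": 0, "hand": 5.0}
    - {"x": -1.0, "y": 1.2, "z": 0, "ax": 0, "ay": 0, "az": 0, "hand": 5.0}
    - {"x": 0, "y": 0, "z": 0, "ax": 0, "ay": 0, "az": 0, "hand": 5.0}
    - {"x": 0, "y": 0, "z": 0, "ax": 0, "ay": 0, "az": 0, "hand": 5.0}

```text
clock: 21.45
tool_pos: [0.5412, 0.0787, 0.1986]
orientation: [0.299, 0.954, -0.0, -0.0]
force: [-1.0, 0.2, 1.0]
opening: 0.541
```

```bash
python3 - <<'E'
from arc import *
p,R,_=rep()
w=Cam("wrist"); w.crop("w28.png",180,90,340,240,4.7)
s=Cam("scene"); s.crop("s28.png",230,145,280,190,14)
t=Cam("top"); t.crop("t28.png",195,130,255,190,11)
E
```

```text
tcp [0.5412 0.0787 0.1986] tip [0.5449 0.0761 0.1406] r 0.0488 ang 221.03 force [-1.   0.2  1. ] mom [-0.01  0.03 -0.02] open 0.541 t 21.45
jaw deg 55.2 tilt z [-0.001 -0.    -1.   ]
tip->hole in tool mm [30.1  4.3  0. ]
```

View pics/w28.png

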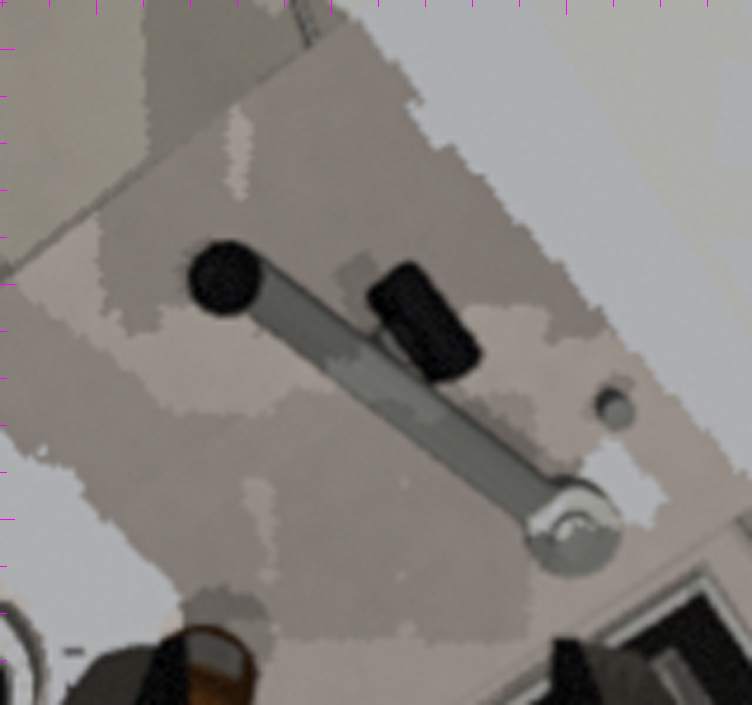

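View pics/s28.png

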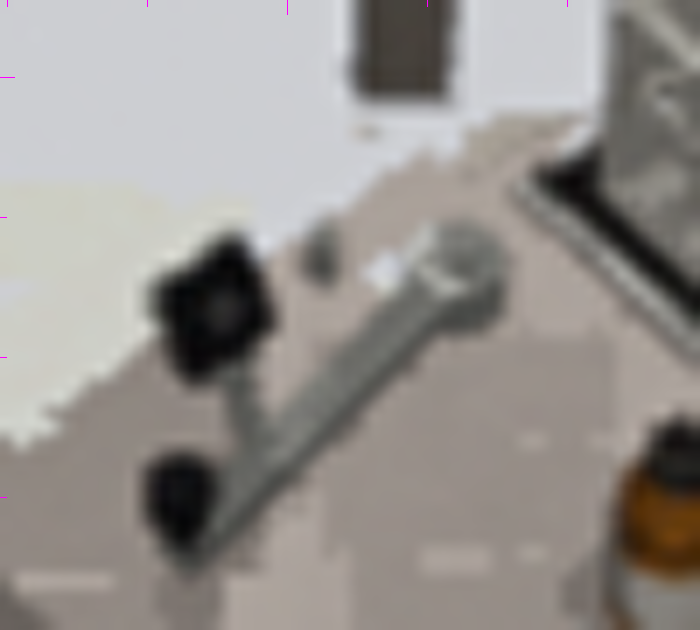

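```bash
python3 - <<'E'
from arc import *
P=lambda x,y:(180+x/4.7-.5,90+y/4.7-.5); S=lambda x,y:(230+x/14-.5,145+y/14-.5)
w=Cam("wrist");s=Cam("scene")
hd=w.plane(P(225,278),.081);pv=w.plane(P(575,526),.065);d=hd-pv
print("lever deg",np.degrees(np.arctan2(d[1],d[0]))%360-1-145,np.hypot(*d[:2]),hd,pv)
d=hd[:2]-piv;print("w/ piv",np.degrees(np.arctan2(d[1],d[0]))%360-1-145,np.hypot(*d))
print("tab",tri(w,P(424,322),s,S(213,308)))
print("handle",tri(w,P(225,278),s,S(180,478)))
E
```

```text
lever deg 51.6988456709833 0.09700591363382544 [0.48713202 0.0791697  0.081     ] [0.57954641 0.10866084 0.065     ]
w/ piv 51.00995639507471 0.09889421287124807
tab (array([0.51723936, 0.10800641, 0.08744398]), np.float64(9.405019164865045e-05))
handle (array([0.48730979, 0.07892014, 0.07990175]), np.float64(0.0002965285836096982))
```

```bash
python3 - <<'E'
from arc import *
P=lambda x,y:(180+x/4.7-.5,90+y/4.7-.5)
w=Cam("wrist"); q=w.plane(P(425,323),.096); print(q,delta([q[0],q[1],.125]))
S=lambda x,y:(230+x/14-.5,145+y/14-.5)
s=Cam("scene")
# shank slope in the scene: for tilt hypotheses about deck point
h=np.array([.5227,.0968,.045]); dr=np.array([.5172-.5227,.108-.0968]); dr/=np.hypot(*dr)
for th in (5,8,10,12,15,18):
    a=np.radians(th); b=h+[*(dr*.0015),0]; pts=[b+np.array([*(dr*np.sin(a)),np.cos(a)])*l for l in (.012,.0268,.042,.056)]
    print(th,((s.proj(np.array(pts))-[229.5,144.5])*14).round(0).tolist(), "wrist",((w.proj(pts[2:])-[179.5,89.5])*4.7).round(0).tolist())
E
```

```text
[0.51648629 0.1086602  0.096     ] [3.78 1.06 7.41]
5 [[255.0, 422.0], [249.0, 373.0], [244.0, 322.0], [238.0, 274.0]] wrist [[405.0, 352.0], [410.0, 359.0]]
8 [[252.0, 422.0], [244.0, 371.0], [234.0, 319.0], [226.0, 270.0]] wrist [[410.0, 342.0], [417.0, 346.0]]
10 [[251.0, 421.0], [240.0, 370.0], [228.0, 318.0], [218.0, 268.0]] wrist [[414.0, 336.0], [422.0, 337.0]]
12 [[249.0, 421.0], [236.0, 370.0], [222.0, 316.0], [209.0, 266.0]] wrist [[417.0, 329.0], [427.0, 328.0]]
15 [[246.0, 420.0], [230.0, 368.0], [213.0, 314.0], [197.0, 264.0]] wrist [[422.0, 320.0], [434.0, 315.0]]
18 [[244.0, 420.0], [224.0, 368.0], [204.0, 313.0], [185.0, 262.0]] wrist [[427.0, 310.0], [441.0, 301.0]]
```

send_rows:
  plan:
    - {"x": 1.8, "y": 0.5, "z": 0, "ax": 0, "ay": 0, "az": 0, "hand": 0.2}
    - {"x": 1.98, "y": 0.56, "z": 0, "ax": 0, "ay": 0, "az": 0, "hand": 0.2}
    - {"x": 0, "y": 0, "z": 1.5, "ax": 0, "ay": 0, "az": 0, "hand": 0.2}
    - {"x": 0, "y": 0, "z": 3.0, "ax": 0, "ay": 0, "az": 0, "hand": 0.2}
    - {"x": 0, "y": 0, "z": 2.5, "ax": 0, "ay": 0, "az": 0, "hand": 0.2}
    - {"x": 0, "y": 0, "z": 0.7, "ax": 0, "ay": 0, "az": 0, "hand": 0.2}
    - {"x": 0, "y": 0, "z": 0, "ax": 0, "ay": 0, "az": 0, "hand": 0.2}
    - {"x": 0, "y": 0, "z": 0, "ax": 0, "ay": 0, "az": 0, "hand": 0.2}

```text
clock: 22.6
tool_pos: [0.5172, 0.1095, 0.123]
orientation: [0.3, 0.954, 0.0, 0.0]
force: [0.7, 0.3, 0.1]
opening: 0.019
```

```bash
python3 - <<'E'
from arc import *
p,R,_=rep()
w=Cam("wrist"); w.crop("w29.png",180,130,340,270,4.7)
s=Cam("scene"); s.crop("s29.png",220,135,280,190,12)
E
```

```text
tcp [0.5172 0.1095 0.123 ] tip [0.521  0.1069 0.065 ] r 0.0607 ang 181.13 force [0.7 0.3 0.1] mom [0.04 0.   0.05] open 0.019 t 22.6
jaw deg 55.1 tilt z [ 0.001  0.    -1.   ]
tip->hole in tool mm [-7.2 -7.3 -0. ]
```

View pics/w29.png

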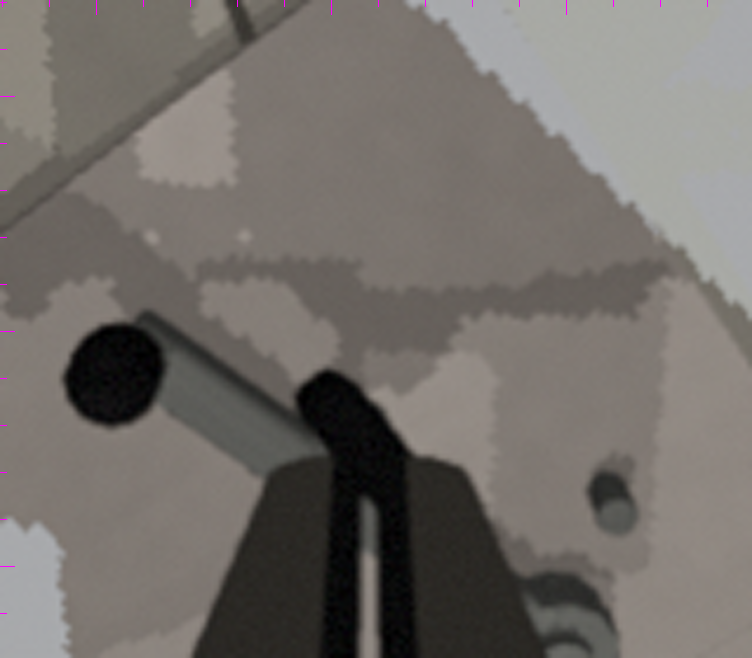

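View pics/s29.png

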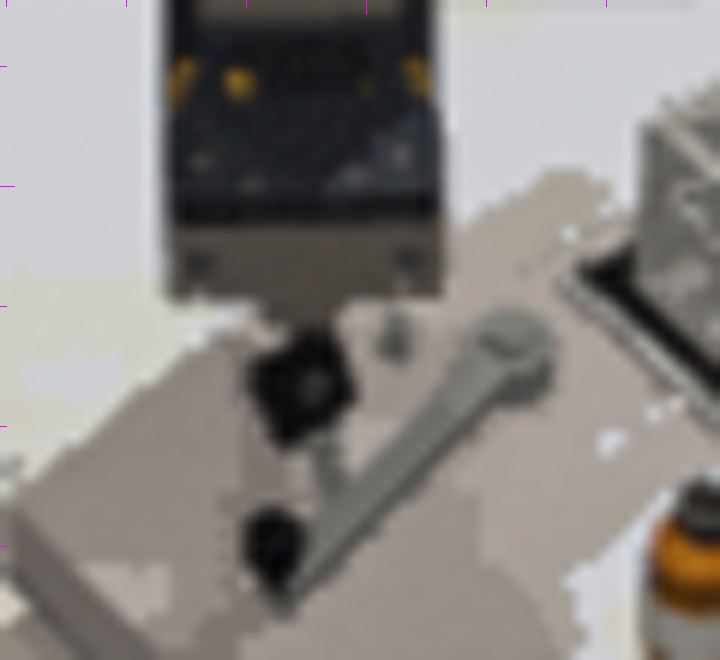

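send_rows:
  plan:
    - {"x": 0, "y": 0, "z": 0.6, "ax": 0, "ay": 0, "az": 0, "hand": 0.2}
    - {"x": 0, "y": 0, "z": 0.3, "ax": 0, "ay": 0, "az": 0, "hand": 0.2}
    - {"x": 0, "y": 0, "z": 0, "ax": 0, "ay": 0, "az": 0, "hand": 0.2}

```text
clock: 23.0
tool_pos: [0.5166, 0.109, 0.1127]
orientation: [0.3, 0.954, -0.0, -0.0]
force: [-0.0, -0.1, -0.9]
opening: 0.02
```

send_rows:
  plan:
    - {"x": 0, "y": 0, "z": 0.15, "ax": 0, "ay": 0, "az": 0, "hand": 0.2}
    - {"x": 0, "y": 0, "z": 0, "ax": 0, "ay": 0, "az": 0, "hand": 0.2}

```text
clock: 23.2
tool_pos: [0.5168, 0.1091, 0.1114]
orientation: [0.3, 0.954, -0.0, -0.0]
force: [0.1, 0.6, 0.5]
opening: 0.021
```

send_rows:
  plan:
    - {"x": 0, "y": 0, "z": 0.15, "ax": 0, "ay": 0, "az": 0, "hand": 0.2}
    - {"x": 0, "y": 0, "z": 0, "ax": 0, "ay": 0, "az": 0, "hand": 0.2}

```text
clock: 23.4
tool_pos: [0.517, 0.1092, 0.1101]
orientation: [0.3, 0.954, 0.0, 0.0]
force: [0.4, 0.3, 1.1]
opening: 0.02
```

send_rows:
  plan:
    - {"x": 0, "y": 0, "z": 0.15, "ax": 0, "ay": 0, "az": 0, "hand": 0.2}
    - {"x": 0, "y": 0, "z": 0, "ax": 0, "ay": 0, "az": 0, "hand": 0.2}

```text
clock: 23.6
tool_pos: [0.5179, 0.1095, 0.1093]
orientation: [0.3, 0.954, 0.001, 0.001]
force: [0.5, 1.2, 5.3]
opening: 0.02
```

send_rows:
  plan:
    - {"x": 0, "y": 0, "z": 0.1, "ax": 0, "ay": 0, "az": 0, "hand": 0.2}
    - {"x": 0, "y": 0, "z": 0, "ax": 0, "ay": 0, "az": 0, "hand": 0.2}

```text
clock: 23.8
tool_pos: [0.5185, 0.1098, 0.1089]
orientation: [0.3, 0.954, 0.001, 0.001]
force: [-0.0, 1.3, 9.9]
opening: 0.026
```

The tab top meets the fingers at z ≈ 98 mm and holds firm at 10 N, so the pin is on the hole floor. Now I'll back away.

send_rows:
  plan:
    - {"x": 0, "y": 0, "z": -0.5, "ax": 0, "ay": 0, "az": 0, "hand": 0.2}
    - {"x": 0, "y": 0, "z": -2.0, "ax": 0, "ay": 0, "az": 0, "hand": 0.2}
    - {"x": 0, "y": 0, "z": -4, "ax": 0, "ay": 0, "az": 0, "hand": 0.2}
    - {"x": 0, "y": 0, "z": -4, "ax": 0, "ay": 0, "az": 0, "hand": 0.2}
    - {"x": 3.0, "y": -2.0, "z": -2, "ax": 0, "ay": 0, "az": 0, "hand": 0.2}
    - {"x": 3.0, "y": -2.0, "z": -2, "ax": 0, "ay": 0, "az": 0, "hand": 0.2}
    - {"x": 3.0, "y": -2.0, "z": 0, "ax": 0, "ay": 0, "az": 0, "hand": 0.2}
    - {"x": 1.5, "y": -1.0, "z": 0, "ax": 0, "ay": 0, "az": 0, "hand": 0.2}
    - {"x": 0, "y": 0, "z": 0, "ax": 0, "ay": 0, "az": 0, "hand": 0.2}
    - {"x": 0, "y": 0, "z": 0, "ax": 0, "ay": 0, "az": 0, "hand": 0.2}
    - {"x": 0, "y": 0, "z": 0, "ax": 0, "ay": 0, "az": 0, "hand": 0.2}

```text
clock: 24.9
tool_pos: [0.3918, 0.1118, 0.2527]
orientation: [0.3, 0.954, 0.0, 0.0]
force: [0.1, -0.2, -0.8]
opening: 0.023
```

```bash
python3 - <<'E'
from arc import *
p,R,_=rep()
s=Cam("scene"); s.crop("s30.png",140,120,340,240,4); s.crop("s30b.png",230,145,280,190,14)
t=Cam("top"); t.crop("t30.png",120,100,430,270,2.5)
E
```

```text
tcp [0.3918 0.1118 0.2527] tip [0.3955 0.1092 0.1947] r 0.1862 ang 179.66 force [ 0.1 -0.2 -0.8] mom [ 0.04 -0.01 -0.01] open 0.023 t 24.9
jaw deg 55.1 tilt z [ 0.001  0.    -1.   ]
tip->hole in tool mm [-1.115e+02  6.260e+01  1.000e-01]
```

View pics/s30.png

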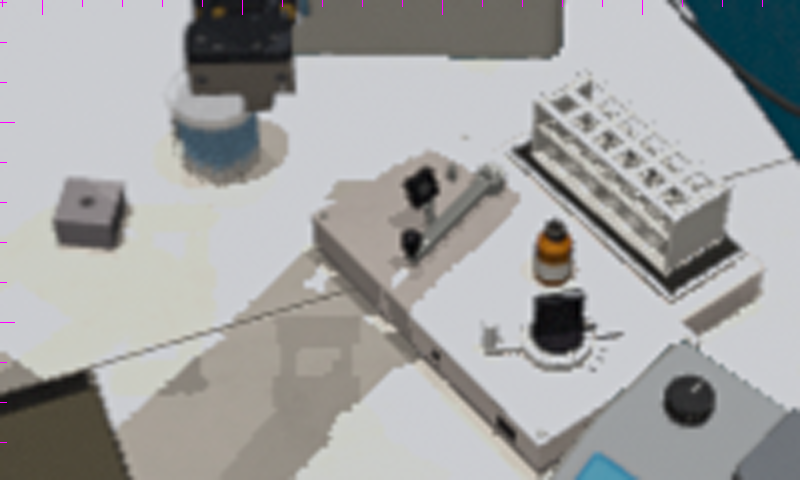

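View pics/t30.png

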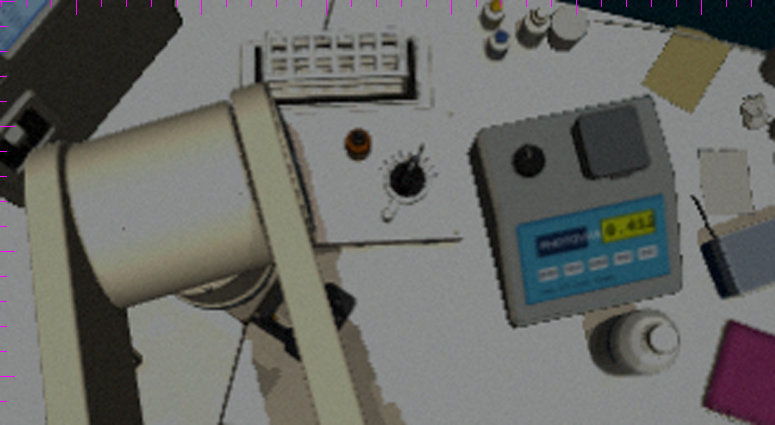

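The pin holds the lever, the pointer lies on the long mark, the ring arm is round at its stop, and the bottles and tub are standing where they were. I'll hand in.

```bash
python3 - <<'E'
from rig import manip
print(manip.hand_in())
E
```

```text
the job is handed in; nothing more can be done
None
```

I finished all three parts in the order asked and handed in at about 25 s. The hand-in gives no verdict.

- **Lever and pin:** I pushed the lever round counter-clockwise with the pin itself and set the pin in the hole. It met the floor of the hole at about 10 N. A later press on its tab held firm at 10 N with the tab top at about 98 mm, against 99 mm when fully down. The pin leans about 10–15° in the loose hole. It holds the lever at about 0.89 rad by camera, a little under the nominal 0.96. A tab height measured before that press came out 1–2 mm high, within the calibration error.
- **Speed knob:** I turned it clockwise by its bar. The pointer lies on the long mark, within about 1° in two wrist views.
- **Lock ring:** I turned it clockwise by its peg until the force rose to about 19 N with almost no more movement. The peg ended at about 149.5–150.7° in world axes. The stop should be at about 150°.
- **Bystanders:** In the last pictures the saline bottle, the dropper bottle and the tub stand where they were. The arm was clear of everything.

One move call was refused before any motion, and I sent it again in full form. An early angle reading of the pointer gave −32.6° because I took its stripe at the wrong height and the arm was still settling. The settled picture at the right height gave about −26°, matching the mark.

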